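# Dock a thermometer probe and hold the checker's knob at the third click

## Task

Check the food thermometer: press its steel stem level down past the sprung orange jaw until it lies fully home in the checking unit's two fork clips with the jaw closed over it, the green handle at the end away from the knob, and let go of it. Then turn the unit's black knob clockwise from rest, counting the clicks to the third stop and no further, and finish while gripping it there, still holding it against its return spring. Leave the other things on the bench where they are.

Things in the scene. Friction and masses are not known exactly. Their poses are not given: they have to be found in the camera images.
- probe: thermometer probe, 240 mm long, 0.13 kg, lying on the bench. Along its y: round steel stem, 12 mm diameter, from y -75 to +75 mm; green square handle 22 x 22 mm from +75 to +145 mm; black square tip guard 22 x 22 mm from -75 to -95 mm. Origin on its underside, below the middle of the stem; z up. It balances within 15 mm of the stem's middle
- probe_mid (a point): middle of the stem, on its axis (11 mm above the bench while it lies there); axes as the probe's. Grip here, between the clips, so that it can be pressed level
- probe_handle (a point): middle of the green handle, on the probe's axis, 110 mm from probe_mid along the probe's +y
- unit: checking unit, fixed, position and yaw vary: white base plate 130 (x) x 330 (y) x 12 mm, origin at the centre of its underside. Two grey fork clips at its +y end; at its -y end a grey box 110 x 110 mm, top 57 mm above the bench, with the knob on it (axis at x 0, y -105 mm)
- clip_seat (a point): where probe_mid must lie: unit x 0, y +85 mm, 55 mm above the bench; unit's axes. A fork clip 12 mm thick stands 45 mm either side along y: slot 15 mm wide (x), floor 49 mm above the bench, front (-x) prong flared outward, 82 mm high, back prong 57 mm. The stem lies along y in both slots, handle to +y. Between the clips (78 mm) all is free down to 32 mm above the bench
- jaw (a joint): sprung jaw: one frame with two orange noses, just outside the clips (55 mm from the seat along y), hinged along y below the slots. 0 = closed, grows as it swings to the unit's +x (rad). The noses slope into the slots from 84 mm above the bench down to 63 mm; a stem pressed straight down wedges them out to about 0.15 rad with some 8 to 15 N in all, then they spring back to 0 over it
- knob (a joint): angle of the black knob (rad): 0 at rest at its end stop, grows clockwise from above. Clicks every 0.42 rad (24 deg): stops at 0.42, 0.84, third 1.26, then 1.68, 2.10. A spring returns it to 0 if let go: turn it in one grasp. Takes 0.01 to 0.15 N m, peaking just beyond each stop and falling before the next. White line = pointer; dots on the dial mark rest and stops, the third larger and green
- knob_grip (a point): on the knob's upright axis, 90 mm above the bench: where the TCP grips. The grip is a black bar 46 mm long, 14 mm thick, from 67 to 97 mm above the bench, on a disc of 48 mm diameter, top 67 mm above the bench. The point's x axis runs along the bar and turns with it (along the unit's x at rest, pointer to -x)
- pot_a: bystander, leave alone: white tapered food pot with a silver lid, 71 mm across, 63 mm tall; origin at the centre of its underside
- pot_b: bystander, leave alone: white tapered food pot with a green lid, 71 mm across, 63 mm tall; origin at the centre of its underside
- sanitiser: bystander, leave alone: white bottle with a blue cap, 60 mm across, 150 mm tall; origin at the centre of its underside
- pack_a: bystander, leave alone: green wrapped food pack, 90 x 50 x 28 mm; origin at the centre of its underside
- pack_b: bystander, leave alone: second green wrapped food pack, 90 x 50 x 28 mm; origin at the centre of its underside
- tablet: bystander, leave alone: flat black tablet computer, 130 x 190 x 9 mm; origin at the centre of its underside
- cap_cup: bystander, leave alone: clear plastic cup, 70 mm across, 60 mm tall; origin at the centre of its underside

How it is judged:
On the way, in this order (a step that is already met when the one before it is completed fails the run):
1. the gripped stem pushes the jaw open from above (value of joint jaw above 0.08 rad and contact force between the fingers and probe above 1 N and distance between probe_mid and clip_seat below 0.04 m), for 0.02 s.
2. the stem lies home in both clips, handle away from the knob, jaw closed over it (x of probe_mid in the frame of clip_seat between -0.004 and 0.004 m and y of probe_mid in the frame of clip_seat between -0.015 and 0.015 m and z of probe_mid in the frame of clip_seat between -0.004 and 0.0035 m and angle between the y axis of probe and the y axis of unit, either way round below 0.07 rad and y of probe_handle in the frame of clip_seat above 0.08 m and value of joint jaw below 0.05 rad), for 0.2 s.
3. the knob is held by the fingers at the third stop (value of joint knob between 1.11 and 1.41 rad and contact force between the fingers and knob above 1.5 N), for 0.3 s.
At the end, for the whole second after the job is handed in: Probe home in both clips (probe_mid within 4 mm of the seat across and in height, 15 mm along, within 4 degrees), handle away from the knob, jaw closed (below 0.05 rad), probe not touched; knob still, at 1.26 rad +- 0.15 (third stop), pressed by the fingers with more than 1.5 N (all of step 2 and all of step 3 and velocity of joint knob between -0.15 and 0.15 rad/s and contact force between the fingers and probe below 0.2 N); the arm keeps its last pose, push and grip.
It fails at once if the knob is turned on past the third stop (value of joint knob above 1.5 rad).
It fails at once if a bystander is moved more than 30 mm (distance of any of pot_a, pot_b, sanitiser, pack_a, pack_b, tablet, cap_cup from where it was at the start of the episode above 0.03 m).
It also fails if it takes over 67 s, if anything falls off the work surface, if the arm or the gripper's body presses on something with over 40 N, if the wrist force passes 120 N, or if a joint passes its speed limit or range.

## Robot

A 6-joint arm with a two-finger parallel gripper is mounted at the origin on the work surface. World frame = base frame: x ahead of the robot, y to its left, z up, the work surface at z = 0. Lengths are in m, angles in rad, forces in N, time in s.
With the tool pointing down it reaches from about 0.35 to 0.975 m from the base axis. Payload 4.9 kg.
Tool frame: the origin (TCP) lies between the finger pads, 19 mm behind the fingertips; this is the grasp point; z points along the fingers, x is the direction in which the jaws open and shut, and the axes are right-handed (so a half turn about z gives the same grasp; the last joint's range is limited). The gripper opens to 85 mm and grips with 20 to 120 N. Pads are 22 mm wide; open, the fingers measure 114 mm over their backs; the gripper's body (76 mm by 85 mm) begins 54 mm behind the grasp point. The pads swing forward as they close: fully open they stand 13 mm farther back than shut.
Start: joints at [-1.296, 0.053, 1.613, -0, 1.476, -0.119], TCP at [0.24, -0.577, 0.25] pointing down, gripper open.
Joint ranges: [-3.01, 3.01], [-1.01, 2.22], [0.06, 2.58], [-1.02, 4.17], [0.09, 2.62], [-3.14, 3.14]. Speed limits (rad/s): [2.57, 2.57, 3.14, 3.14, 3.14, 3.14].

## Interface

Orientations are given as a rotation vector (axis times angle).
In Python, from station import ctrl, get_image, calibration, job gives the robot as it stands.
- The arm moves only by the tool jog_arm, never from a script. Its argument "deltas" is a list of rows, each a list of 3 entries, a list of its own where there are three numbers: the turn, a rotation vector about the tool's x, y, z in degrees, then the shift along the tool's x, y, z in m, then the finger opening in m, from 0 to 0.0854. In form: [[[ax, ay, az], [tx, ty, tz], gripper], ...]. A call has 1 to 12 rows; each row is the pose to reach, as a shift and turn from the pose commanded when the call began, along the tool's axes at that moment; what a row does not reach only later rows make up. A row lasts 1/12 s, in which the tool goes at most 41.7 mm and 7.16 degrees, less where a joint would pass 70% of its speed; a pose out of reach is approached as far as the arm can. A call with a gripper value outside its range is refused whole. The fingers move at their own pace and stop on an object; "squeeze" is the grip in N (left out, the last holds). Time passes only in rows, so rows that repeat a pose let the fingers close. It gives the time, the measured TCP pose, the force and the opening at its end, in the units of the state.
- ctrl.get_obs(): the state, without advancing time (a new reading comes with each control period).
- get_image(name): name is "side" or "top" or "wrist"; returns the picture (384x512x3 uint8, red, green, blue); there is no depth.
- calibration(name): a dict with "mtx" (3x3 intrinsics, pixels), "origin" and "rotation" of the camera in the world; the wrist camera has in their place "tool_from_camera" (4x4, takes a point from camera to tool coordinates, whose origin is the TCP and whose axes are the tool frame's). Camera axes: x right, y up, looking along -z (the intrinsics and any distortion apply to the point x, -y, -z); pixel columns grow to the right and rows downward; lengths in m; the calibration is good to about 2 mm. The wrist camera is an equidistant fisheye: a pixel r from the principal point sees the ray r / f radians off the axis. A picture is of the moment at which its call begins: read the wrist's pose just before it. calibration takes no time and is no camera call.
- job.finish_job(): hands the job in, once; it reports no verdict.
The state is a dict: "t": time; "q": joint angles; "dq": joint speeds; "effort": joint torques, N m; "tool_pos": TCP position; "tool_rot": TCP orientation; "contact_force": force on the tool from outside, world axes, zero at the start; "wrist_torque": the same for the moment, N m; "opening": finger opening in m.
Only numpy, scipy, OpenCV 4.12 (cv2) and the standard library are available. Lean on these libraries where they do the work, as an engineer would, in place of code of your own. Each camera call takes 0.05 s, during which the arm holds its last target.

## Working session

There is one attempt and no reset: what is moved stays moved. The work goes in short steps, Python scripts to look and compute and a tool call to move; the robot and the scene stay as the last step left them, time stands still between calls to the robot, and variables do not carry over. Pictures are saved under pics/ and viewed, and the job is handed in when it is done.

Besides the shell and the picture viewer there is one more tool, called after "Request:" as a command line: name --argument value ..., lists and objects as JSON in quotes. jog_arm: Moves the arm, as the interface text tells. Its arguments: {"type":"object","properties":{"deltas":{"type":"array","items":{"type":"array"}},"squeeze":{"type":"number"}},"required":["deltas"]}

```bash
ls; mkdir -p pics; python3 - <<'E'
from station import ctrl,get_image,calibration,job
import cv2,numpy as np
o=ctrl.get_obs()
print({k:np.round(v,4) for k,v in o.items()})
for n in ["side","top","wrist"]:
    im=get_image(n); cv2.imwrite(f"pics/{n}0.png",im[:,:,::-1]); print(n,calibration(n))
E
```

```text
pics
{'t': np.float64(0.0), 'q': array([-1.296 ,  0.0533,  1.6143,  0.    ,  1.476 , -0.119 ]), 'dq': array([ 0.0005, -0.0007,  0.0012,  0.0003, -0.0005, -0.001 ]), 'effort': array([ 1.60000e-03, -3.93685e+01, -3.70173e+01, -0.00000e+00,
        7.10000e-03, -0.00000e+00]), 'tool_pos': array([ 0.2396, -0.5766,  0.2488]), 'tool_rot': array([-2.6120e+00,  1.7433e+00,  2.4000e-03]), 'contact_force': array([ 0.2893, -0.7286, -0.1101]), 'wrist_torque': array([-0.0185,  0.0173, -0.0043]), 'opening': np.float64(0.0854)}
side {'mtx': array([[365.25032454,   0.        , 253.78284368],
       [  0.        , 365.25032454, 194.76825685],
       [  0.        ,   0.        ,   1.        ]]), 'origin': array([0.02265891, 0.77201936, 0.9485591 ]), 'rotation': array([ 0.32268198, -0.99114263, -2.38886555])}
top {'mtx': array([[377.841524  ,   0.        , 261.51998048],
       [  0.        , 377.841524  , 191.11375308],
       [  0.        ,   0.        ,   1.        ]]), 'origin': array([0.37643292, 0.07914173, 1.12921519]), 'rotation': array([ 0.09625327, -0.12008337, -1.58683989])}
wrist {'mtx': array([[297.31863964,   0.        , 256.11721728],
       [  0.        , 297.31863964, 183.09504814],
       [  0.        ,   0.        ,   1.        ]]), 'tool_from_camera': array([[ 9.99999481e-01,  5.77381452e-04, -8.39584690e-04,
         1.02308218e-06],
       [ 3.25571717e-04, -9.61824043e-01, -2.73668419e-01,
        -6.91415373e-02],
       [-9.65543811e-04,  2.73668003e-01, -9.61823732e-01,
        -1.24480579e-01],
       [ 0.00000000e+00,  0.00000000e+00,  0.00000000e+00,
         1.00000000e+00]])}
```

View pics/side0.png

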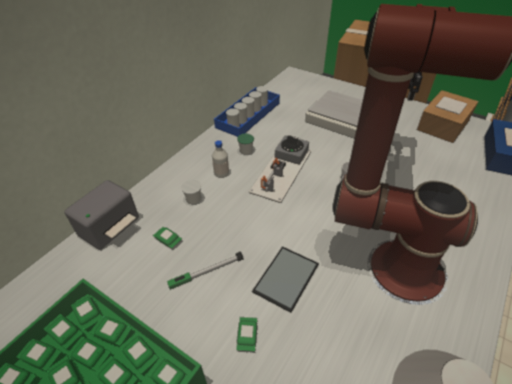

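View pics/top0.png

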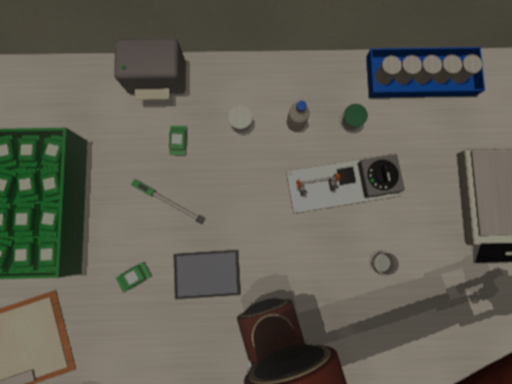

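View pics/wrist0.png

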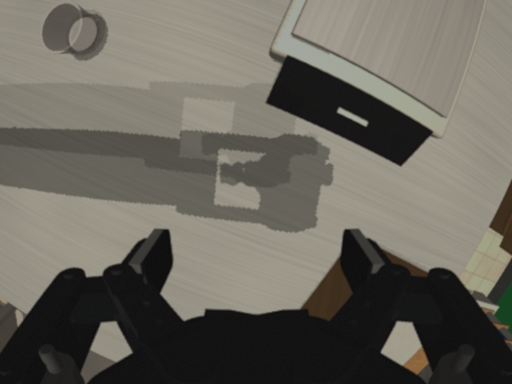

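```bash
cat > h.py <<'E'
import numpy as np,cv2
from scipy.spatial.transform import Rotation as R
from station import ctrl,get_image,calibration,job
def ray(name,uv,obs=None):
    c=calibration(name);K=c["mtx"];u,v=uv
    if name=="wrist":
        dx,dy=(u-K[0,2])/K[0,0],(v-K[1,2])/K[1,1];th=np.hypot(dx,dy)
        s=np.sin(th)/max(th,1e-9);d=np.array([dx*s,-dy*s,-np.cos(th)])
        T=c["tool_from_camera"];Rt=R.from_rotvec(obs["tool_rot"]).as_matrix()
        return Rt@T[:3,3]+obs["tool_pos"],Rt@T[:3,:3]@d
    d=np.array([(u-K[0,2])/K[0,0],-(v-K[1,2])/K[1,1],-1.])
    return np.array(c["origin"]),R.from_rotvec(c["rotation"]).as_matrix()@d
def onz(name,uv,z,obs=None):
    o,d=ray(name,uv,obs);return o+d*(z-o[2])/d[2]
def proj(name,p,obs=None):
    c=calibration(name);K=c["mtx"];p=np.asarray(p,float)
    if name=="wrist":
        T=c["tool_from_camera"];Rt=R.from_rotvec(obs["tool_rot"]).as_matrix()
        q=Rt.T@(p-obs["tool_pos"]);q=T[:3,:3].T@(q-T[:3,3])
        a=np.array([q[0],-q[1],-q[2]]);r=np.hypot(a[0],a[1]);th=np.arctan2(r,a[2])
        return K[0,2]+K[0,0]*th*a[0]/r,K[1,2]+K[1,1]*th*a[1]/r
    q=R.from_rotvec(c["rotation"]).as_matrix().T@(p-np.array(c["origin"]))
    return K[0,2]+K[0,0]*q[0]/-q[2],K[1,2]-K[1,1]*q[1]/-q[2]
def tri(r1,r2):
    A=[];b=[]
    for o,d in (r1,r2):
        d=d/np.linalg.norm(d);P=np.eye(3)-np.outer(d,d);A.append(P);b.append(P@o)
    return np.linalg.lstsq(np.vstack(A),np.hstack(b),rcond=None)[0]
E
python3 - <<'E'
import cv2
t=cv2.imread("pics/top0.png")
cv2.imwrite("pics/topu.png",cv2.resize(t[145:220,280:415],None,fx=5.5,fy=5.5,interpolation=cv2.INTER_CUBIC))
cv2.imwrite("pics/topp.png",cv2.resize(t[170:230,120:215],None,fx=8,fy=8,interpolation=cv2.INTER_CUBIC))
E
```

```text
(no output)
```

View pics/topu.png

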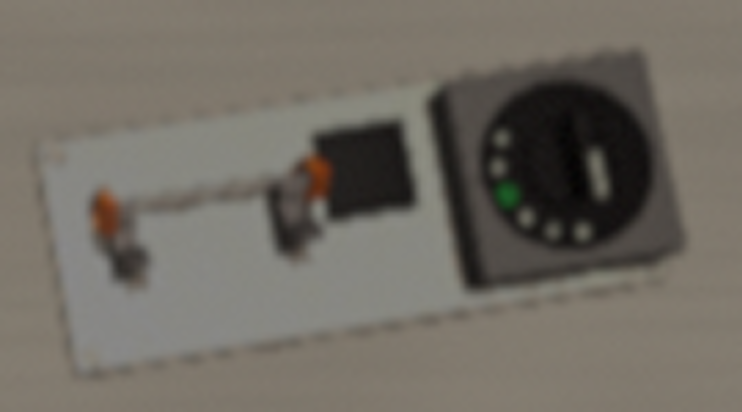

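View pics/topp.png

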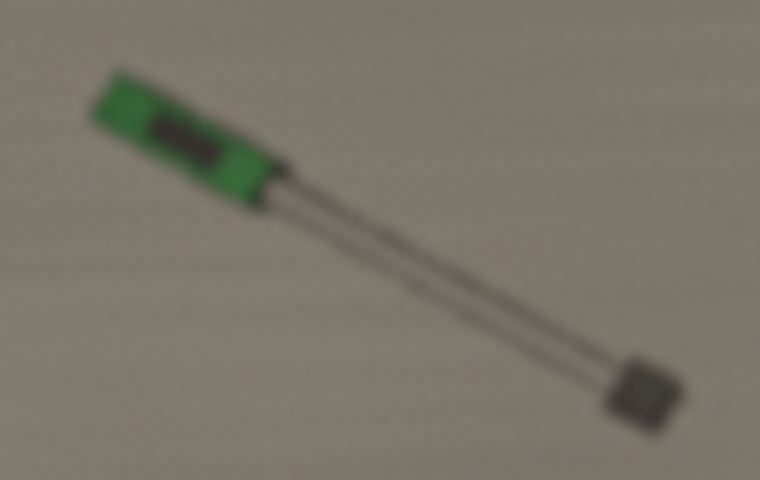

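```bash
python3 - <<'E'
from h import *
f=lambda p,s,o:(p[0]/s+o[0]-.5+.5/s, p[1]/s+o[1]-.5+.5/s)
U=lambda x,y,z:onz("top",f((x,y),5.5,(280,145)),z)
P=lambda x,y,z:onz("top",f((x,y),8,(120,170)),z)
a=U(38,145,.012);b=U(75,375,.012)
print("plate +y corners",a,b,np.linalg.norm(a-b))
bt=[U(*p,.057) for p in [(440,95),(642,52),(683,240),(475,287)]]
c=np.mean(bt,0);print("box top",c,[np.linalg.norm(bt[i]-bt[i-1]) for i in range(4)])
e1=(bt[0]+bt[3]-bt[1]-bt[2]);e2=bt[0]-bt[3]+bt[1]-bt[2]
print(np.degrees([np.arctan2(e1[1],e1[0]),np.arctan2(e2[1],e2[0])+np.pi/2]))
m=(a+b)/2; d=m-c; print("yaw from mid-corners (unit y dir)",np.degrees(np.arctan2(d[1],d[0])),np.hypot(*d[:2]))
d2=a-b;print(np.degrees(np.arctan2(d2[1],d2[0]))+90)
# dial ring
print("dots")
D=[U(*p,.058) for p in [(583,232),(552,230),(526,217),(508,195),(497,167),(502,138)]]
(cx,cy),r=(lambda s:(s[0][:2],np.sqrt(s[0][2]+s[0][0]**2+s[0][1]**2)))(np.linalg.lstsq(np.array([[2*q[0],2*q[1],1] for q in D]),np.array([q[0]**2+q[1]**2 for q in D]),rcond=None))
print(cx,cy,r,[np.degrees(np.arctan2(q[1]-cy,q[0]-cx)) for q in D])
h=P(185,140,.02);t=P(645,397,.02);d=h-t
print("probe",h,t,np.linalg.norm(d),np.degrees(np.arctan2(d[1],d[0])))
print("mid", t+d/np.linalg.norm(d)*.085)
# side check
for n,p in [("h",h),("t",t)]: print(n,proj("side",p-[0,0,.009]))
E
```

```text
plate +y corners [ 0.59065345 -0.01572979  0.012     ] [ 0.46424168 -0.0320595   0.012     ] 0.12746212706906332
box top [ 0.56509268 -0.28660009  0.057     ] [np.float64(0.10325037500465804), np.float64(0.11099159094066682), np.float64(0.10217308890228016), np.float64(0.11321090259239842)]
[101.39409007  97.64003423]
yaw from mid-corners (unit y dir) 98.15484415607445 0.26538897296385255
97.36063273657003
dots
0.5674597890938986 -0.29067604367498184 0.037138314841027156 [np.float64(-171.5681955334107), np.float64(163.10361943186297), np.float64(139.72653486246844), np.float64(116.73364973993115), np.float64(92.2965033831401), np.float64(67.79076549322583)]
probe [0.54799252 0.41173884 0.02      ] [0.44989866 0.24196672 0.02      ] 0.19607391578535943 59.98079789405018
mid [0.49242333 0.31556463 0.02      ]
h (np.float64(179.2427736267407), np.float64(280.66376985749764))
t (np.float64(239.3718626938455), np.float64(255.9959249282239))
```

```bash
python3 - <<'E'
import cv2
t=cv2.imread("pics/side0.png")
cv2.imwrite("pics/sideu.png",cv2.resize(t[130:205,240:325],None,fx=8,fy=8,interpolation=cv2.INTER_CUBIC))
cv2.imwrite("pics/sidep.png",cv2.resize(t[245:295,160:250],None,fx=8,fy=8,interpolation=cv2.INTER_CUBIC))
E
```

```text
(no output)
```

View pics/sideu.png

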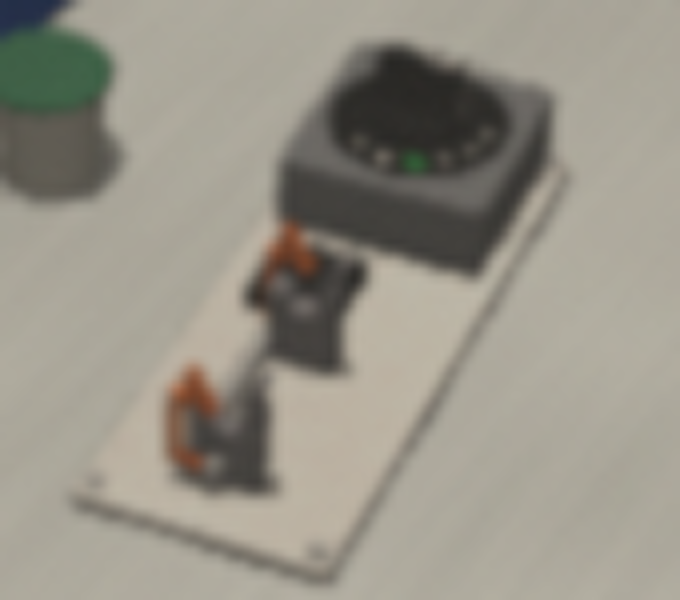

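View pics/sidep.png

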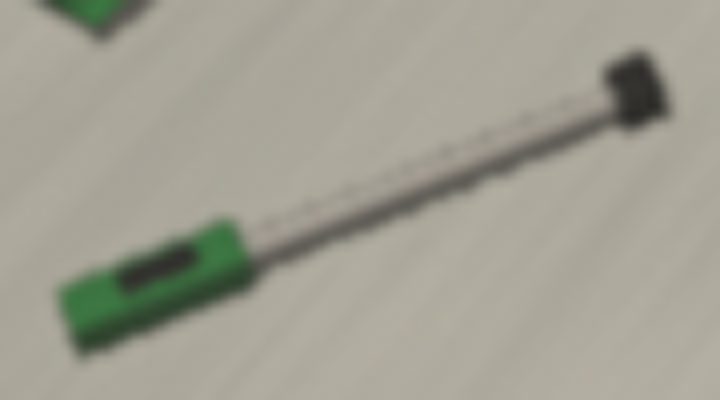

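```bash
cat >> h.py <<'E'
def phi_of(o):
    x=R.from_rotvec(o["tool_rot"]).as_matrix()[:,0];return np.degrees(np.arctan2(x[1],x[0]))
def go(x,y,z,phi,o=None):
    o=o or ctrl.get_obs();Rt=R.from_rotvec(o["tool_rot"]).as_matrix()
    f=np.radians(phi);T=np.array([[np.cos(f),np.sin(f),0],[np.sin(f),-np.cos(f),0],[0,0,-1]])
    d=Rt.T@(np.array([x,y,z])-o["tool_pos"]);r=np.degrees(R.from_matrix(Rt.T@T).as_rotvec())
    print("t",round(float(o["t"]),2),"turn",np.round(r,2),"shift",np.round(d,4),"phi",round(phi_of(o),2),"pos",np.round(o["tool_pos"],4),"F",np.round(o["contact_force"],1),"open",round(float(o["opening"]),4),"q",np.round(o["q"],2))
E
python3 -c "
from h import *
go(.52,-.15,.25,8.4)"
```

```text
t 0.15 turn [-7.000e-02  7.000e-02 -7.584e+01] shift [-2.865e-01 -4.226e-01 -4.000e-04] phi -67.44 pos [ 0.2397 -0.5767  0.2491] F [-0.1  0.3  0.2] open 0.0855 q [-1.3   0.05  1.61 -0.    1.48 -0.12]
```

Request:
jog_arm --deltas '[[[0, 0, -75.8], [-0.2865, -0.4226, 0], 0.085], [[0, 0, -75.8], [-0.2865, -0.4226, 0], 0.085], [[0, 0, -75.8], [-0.2865, -0.4226, 0], 0.085], [[0, 0, -75.8], [-0.2865, -0.4226, 0], 0.085], [[0, 0, -75.8], [-0.2865, -0.4226, 0], 0.085], [[0, 0, -75.8], [-0.2865, -0.4226, 0], 0.085], [[0, 0, -75.8], [-0.2865, -0.4226, 0], 0.085], [[0, 0, -75.8], [-0.2865, -0.4226, 0], 0.085], [[0, 0, -75.8], [-0.2865, -0.4226, 0], 0.085], [[0, 0, -75.8], [-0.2865, -0.4226, 0], 0.085], [[0, 0, -75.8], [-0.2865, -0.4226, 0], 0.085], [[0, 0, -75.8], [-0.2865, -0.4226, 0], 0.085]]'

```text
t: 1.15
tool_pos: [0.5149, -0.1572, 0.2499]
tool_rot: [3.133, 0.233, 0.0]
contact_force: [0.8, -0.8, -0.8]
opening: 0.0854
```

Request:
jog_arm --deltas '[[[0, 0, 0], [0, 0, 0], 0.085]]'

```text
t: 1.23
tool_pos: [0.5167, -0.1535, 0.2497]
tool_rot: [-3.13, -0.241, -0.002]
contact_force: [-1.3, -0.8, 0.2]
opening: 0.0848
```

```bash
python3 - <<'E'
from h import *
go(.52,-.15,.25,8.4)
E
```

```text
t 1.23 turn [-0.15 -0.08  0.39] shift [ 0.0038 -0.003  -0.0002] phi 8.79 pos [ 0.5167 -0.1535  0.2497] F [-1.3 -0.8  0.2] open 0.0848 q [-0.43 -0.15  1.81  0.    1.48 -0.58]
```

Request:
jog_arm --deltas '[[[0, 0, 0], [0, 0, 0], 0.085], [[0, 0, 0], [0, 0, 0], 0.085]]'

```text
t: 1.4
tool_pos: [0.5141, -0.1592, 0.2496]
tool_rot: [3.133, 0.23, -0.001]
contact_force: [-0.2, -1.1, -0.5]
opening: 0.0852
```

```bash
python3 - <<'E'
from h import *
o=ctrl.get_obs();go(.52,-.15,.25,8.4,o)
im=get_image("wrist")
import pickle;pickle.dump(o,open("o1.pkl","wb"));cv2.imwrite("pics/w1.png",im[:,:,::-1])
cv2.imwrite("pics/w1b.png",cv2.resize(im[:,:,::-1],(768,576),interpolation=cv2.INTER_CUBIC))
for p in [(.5675,-.2907,.057),(.54,-.103,.055)]: print(proj("wrist",p,o))
E
```

```text
t 1.4 turn [-0.    0.05 -0.  ] shift [ 0.0072 -0.0082 -0.0004] phi 8.4 pos [ 0.5141 -0.1592  0.2496] F [-0.2 -1.1 -0.5] open 0.0852 q [-0.44 -0.16  1.81 -0.    1.48 -0.58]
(np.float64(283.22098918052), np.float64(272.4547958010726))
(np.float64(288.1266036889754), np.float64(117.05836269596965))
```

View pics/w1b.png

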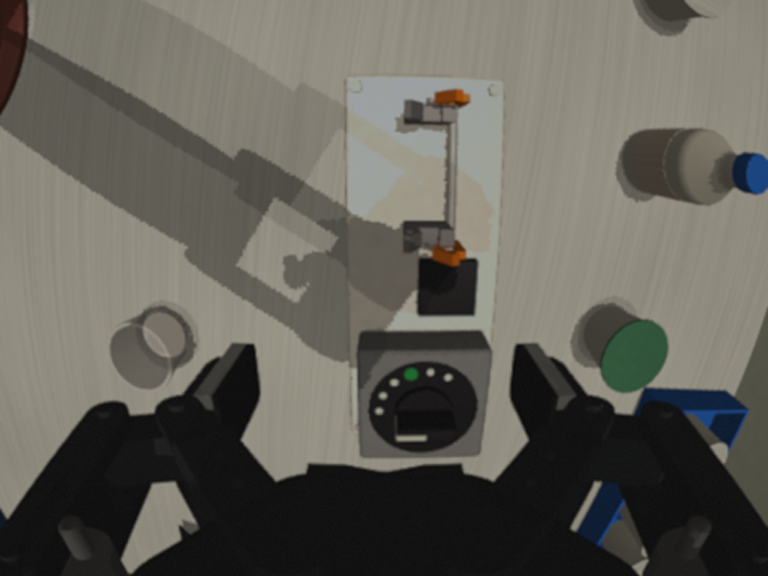

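```bash
python3 - <<'E'
import cv2
t=cv2.imread("pics/w1.png")
cv2.imwrite("pics/w1u.png",cv2.resize(t[45:185,225:345],None,fx=4,fy=4,interpolation=cv2.INTER_CUBIC))
cv2.imwrite("pics/w1k.png",cv2.resize(t[210:315,225:345],None,fx=5,fy=5,interpolation=cv2.INTER_CUBIC))
E
```

```text
(no output)
```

View pics/w1u.png

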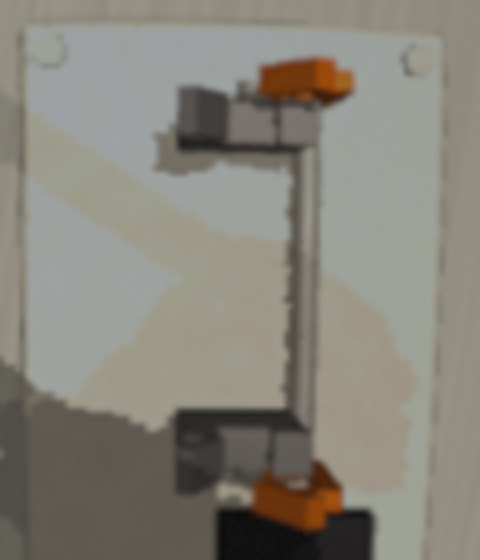

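View pics/w1k.png

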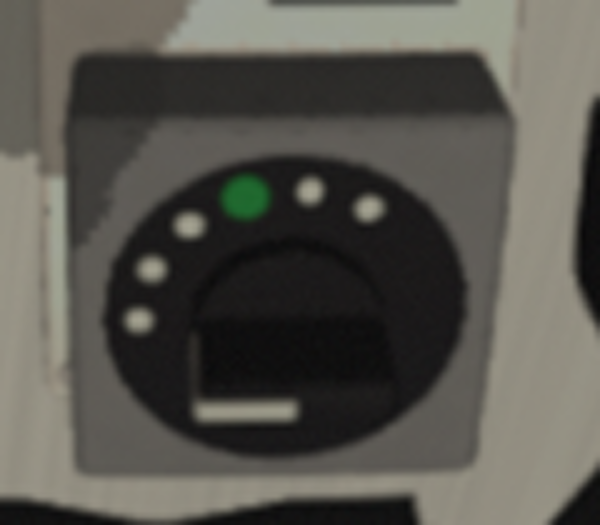

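```bash
python3 - <<'E'
from h import *
import pickle;o=pickle.load(open("o1.pkl","rb"))
A=lambda x,y,z:onz("wrist",(x/4+225-.375,y/4+45-.375),z,o)
B=lambda x,y,z:onz("wrist",(x/5+225-.4,y/5+210-.4),z,o)
a,b=A(25,28,.012),A(440,38,.012);d=b-a;print("corners",a,b,np.linalg.norm(d),"yaw",np.degrees(np.arctan2(d[1],d[0])))
bt=[B(*p,.057) for p in [(68,118),(513,118),(475,466),(78,473)]];c=np.mean(bt,0)
print("box",c,[np.linalg.norm(bt[i]-bt[i-1]) for i in range(4)],[np.degrees(np.arctan2(v[1],v[0])) for v in (bt[1]-bt[0],bt[2]-bt[3],bt[0]-bt[3],bt[1]-bt[2])])
D=[B(*p,.0575) for p in [(139,320),(152,269),(190,224),(246,197),(310,191),(369,208)]]
s=np.linalg.lstsq(np.array([[2*q[0],2*q[1],1] for q in D]),np.array([q[0]**2+q[1]**2 for q in D]),rcond=None)[0]
print("dots",s[:2],np.sqrt(s[2]+s[0]**2+s[1]**2),[round(np.degrees(np.arctan2(q[1]-s[1],q[0]-s[0])),1) for q in D])
m=(a+b)/2;u=m-c;print("unit y",np.degrees(np.arctan2(u[1],u[0])),np.hypot(*u[:2]),'should .270')
yaw=np.radians(8.1);X=np.array([np.cos(yaw),np.sin(yaw)]);Y=np.array([-X[1],X[0]])
org=m[:2]-.165*Y;print("org from corners",org,"from box",c[:2]+.105*Y,"from dots",s[:2]+.105*Y)
O=(m[:2]-.165*Y)
loc=lambda p:np.round([(p[:2]-O)@X*1e3,(p[:2]-O)@Y*1e3],1)
for n,p in dict(fr=(180,95,.082),frin=(228,105,.082),slotf=(228,135,.049),bk=(277,120,.049),bkin=(277,120,.057),bkout=(318,120,.057),nose=(262,80,.084),b_l=(221,450,.049),bbk=(272,450,.057),bout=(311,450,.057)).items(): print(n,loc(A(*p)))
E
```

```text
corners [ 0.46474884 -0.03523417  0.012     ] [ 0.58952032 -0.01669673  0.012     ] 0.12614103077357078 yaw 8.45068172088442
box [ 0.56551681 -0.28959067  0.057     ] [np.float64(0.10740262781811467), np.float64(0.10641284445613952), np.float64(0.1066302744303988), np.float64(0.10761493992359093)] [np.float64(7.7969317855256), np.float64(8.21693480464024), np.float64(98.258641504431), np.float64(98.90641996159442)]
dots [ 0.56592584 -0.291745  ] 0.03700014315545613 [np.float64(-171.2), np.float64(164.5), np.float64(139.8), np.float64(115.8), np.float64(91.6), np.float64(67.5)]
unit y 98.28371170338075 0.2664046758087546 should .270
org from corners [ 0.55038329 -0.18931936] from box [ 0.55072218 -0.18563819] from dots [ 0.55113121 -0.18779251]
fr [-19.5 136.1]
frin [ -7.9 133.8]
slotf [ -5.1 128.9]
bk [  8.1 133.5]
bkin [  7.1 132.7]
bkout [ 18.1 133.2]
nose [1.000e-01 1.401e+02]
b_l [-5.7 41.8]
bbk [ 7.6 43.5]
bout [18.4 43.6]
```

```bash
python3 - <<'E'
from h import *
go(.4924,.3156,.16,-30)
E
```

```text
t 1.45 turn [2.000e-02 4.000e-02 3.831e+01] shift [ 0.0476 -0.4736  0.0896] phi 8.31 pos [ 0.5139 -0.1599  0.2497] F [-0.  -0.3 -0.6] open 0.0851 q [-0.44 -0.16  1.81 -0.    1.48 -0.58]
```

Request:
jog_arm --deltas '[[[0, 0, 38.3], [0.0476, -0.4736, 0.0896], 0.085], [[0, 0, 38.3], [0.0476, -0.4736, 0.0896], 0.085], [[0, 0, 38.3], [0.0476, -0.4736, 0.0896], 0.085], [[0, 0, 38.3], [0.0476, -0.4736, 0.0896], 0.085], [[0, 0, 38.3], [0.0476, -0.4736, 0.0896], 0.085], [[0, 0, 38.3], [0.0476, -0.4736, 0.0896], 0.085], [[0, 0, 38.3], [0.0476, -0.4736, 0.0896], 0.085], [[0, 0, 38.3], [0.0476, -0.4736, 0.0896], 0.085], [[0, 0, 38.3], [0.0476, -0.4736, 0.0896], 0.085], [[0, 0, 38.3], [0.0476, -0.4736, 0.0896], 0.085], [[0, 0, 38.3], [0.0476, -0.4736, 0.0896], 0.085], [[0, 0, 38.3], [0.0476, -0.4736, 0.0896], 0.085]]'

```text
t: 2.45
tool_pos: [0.4931, 0.314, 0.1606]
tool_rot: [3.034, -0.816, 0.001]
contact_force: [0.3, -0.0, 0.4]
opening: 0.085
```

Request:
jog_arm --deltas '[[[0, 0, 0], [0, 0, 0], 0.085], [[0, 0, 0], [0, 0, 0], 0.085], [[0, 0, 0], [0, 0, 0], 0.085], [[0, 0, 0], [0, 0, 0], 0.085]]'

```text
t: 2.78
tool_pos: [0.4935, 0.3121, 0.1612]
tool_rot: [3.034, -0.816, 0.001]
contact_force: [0.3, -0.5, -0.2]
opening: 0.0853
```

```bash
python3 - <<'E'
from h import *
o=ctrl.get_obs();go(.4924,.3156,.16,-30,o)
im=get_image("wrist")
import pickle;pickle.dump(o,open("o2.pkl","wb"));cv2.imwrite("pics/w2.png",im[:,:,::-1])
cv2.imwrite("pics/w2b.png",cv2.resize(im[:,:,::-1],(768,576),interpolation=cv2.INTER_CUBIC))
E
```

```text
t 2.78 turn [-0.01 -0.03 -0.09] shift [-0.0027 -0.0025  0.0012] phi -30.09 pos [0.4935 0.3121 0.1612] F [ 0.3 -0.5 -0.2] open 0.0853 q [ 0.44  0.03  1.79 -0.    1.32  0.96]
```

View pics/w2b.png

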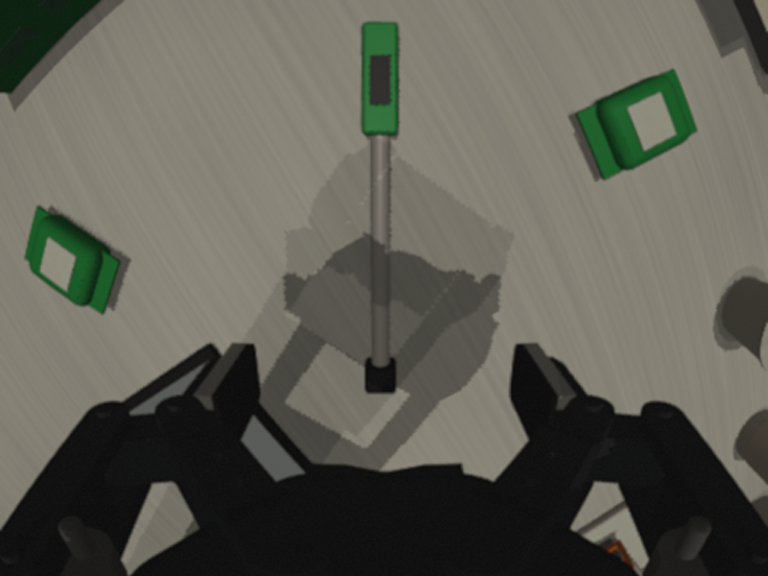

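```bash
python3 - <<'E'
from h import *
import pickle;o=pickle.load(open("o2.pkl","rb"))
A=lambda x,y,z:onz("wrist",((x+.5)/1.5-.5,(y+.5)/1.5-.5),z,o)
h0,h1,t1,t0=A(380,22.5,.022),A(380,134,.020),A(380,361,.022),A(380,391,.011)
s1,s2=A(380,145,.017),A(381,350,.017)
for n,p in zip("h0 h1 t1 t0 s1 s2".split(),(h0,h1,t1,t0,s1,s2)): print(n,p)
print(np.linalg.norm(h0-h1),np.linalg.norm(h1-t1),np.linalg.norm(h0-t1))
d=h1-t1;print(np.degrees(np.arctan2(d[1],d[0])));d=s1-s2;print(np.degrees(np.arctan2(d[1],d[0])));print("mid",(h1+t1)/2)
u=(h0-t1)[:2];u/=np.linalg.norm(u);print("mid from full",((h0+t1)/2)[:2]-u*.035)
go(*((h1+t1)/2)[:2],.021,-30.2)
E
```

```text
h0 [0.56525817 0.44080236 0.022     ]
h1 [0.53112316 0.38195801 0.02      ]
t1 [0.45843091 0.25725717 0.022     ]
t0 [0.44333811 0.23166314 0.011     ]
s1 [0.5278255  0.37633751 0.017     ]
s2 [0.46184524 0.26186317 0.017     ]
0.06805774357243678 0.14435533184245863 0.21236972250736
59.760672315687856
60.041883454158956
mid [0.49477703 0.31960759 0.021     ]
mid from full [0.49423866 0.31878025]
t 2.83 turn [-0.02 -0.03  0.1 ] shift [-0.0027 -0.0071  0.1403] phi -30.1 pos [0.4935 0.3121 0.1613] F [ 0.8 -0.6  0.3] open 0.0849 q [ 0.44  0.03  1.79 -0.    1.32  0.96]
```

Request:
jog_arm --deltas '[[[0, 0, 0], [-0.0026, -0.006, 0.04], 0.085], [[0, 0, 0], [-0.0026, -0.006, 0.08], 0.085], [[0, 0, 0], [-0.0026, -0.006, 0.11], 0.085], [[0, 0, 0], [-0.0026, -0.006, 0.12], 0.085], [[0, 0, 0], [-0.0026, -0.006, 0.13], 0.085], [[0, 0, 0], [-0.0026, -0.006, 0.13], 0.085], [[0, 0, 0], [-0.0026, -0.006, 0.13], 0.085], [[0, 0, 0], [-0.0026, -0.006, 0.13], 0.085]]'

```text
t: 3.5
tool_pos: [0.4953, 0.3209, 0.0335]
tool_rot: [-3.032, 0.811, -0.005]
contact_force: [0.9, -0.2, 0.8]
opening: 0.0853
```

```bash
python3 - <<'E'
from h import *
o=ctrl.get_obs();go(.4942,.3185,.0215,-30.1,o)
im=get_image("wrist")
cv2.imwrite("pics/w3.png",cv2.resize(im[:,:,::-1],(768,576),interpolation=cv2.INTER_CUBIC))
E
```

```text
t 3.5 turn [-0.21 -0.14  0.14] shift [0.0002 0.0027 0.012 ] phi -29.96 pos [0.4953 0.3209 0.0335] F [ 0.9 -0.2  0.8] open 0.0853 q [ 0.45  0.2   1.84 -0.    1.1   0.97]
```

View pics/w3.png

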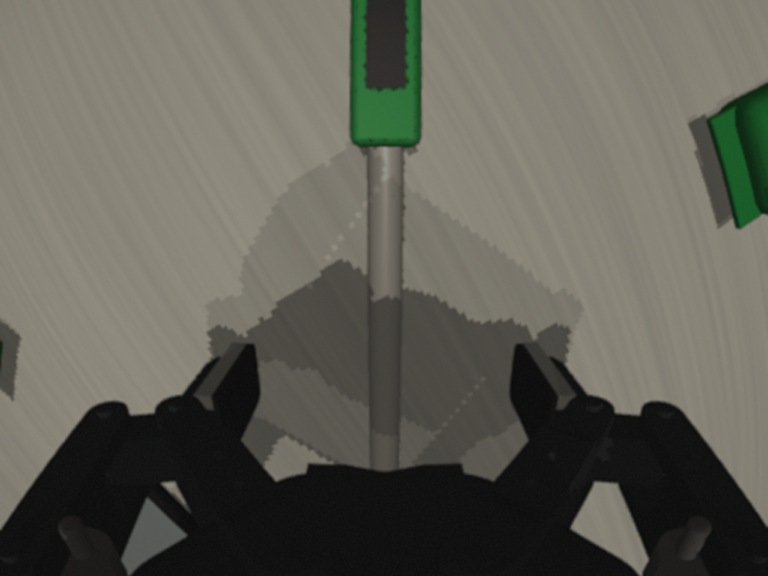

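```bash
python3 - <<'E'
from h import *
o=ctrl.get_obs()
p=onz("wrist",((386+.5)/1.5-.5,(145+.5)/1.5-.5),.022,o);Rt=R.from_rotvec(o["tool_rot"]).as_matrix()
print(Rt.T@(p-o["tool_pos"])); go(.4942,.3185,.0215,-30.1,o)
E
```

```text
[ 0.00054389 -0.07098932  0.01176032]
t 3.55 turn [-0.21 -0.14  0.15] shift [0.0004 0.0028 0.012 ] phi -29.95 pos [0.4952 0.321  0.0335] F [ 0.4  0.4 -0.2] open 0.0852 q [0.45 0.2  1.84 0.   1.1  0.97]
```

Request:
jog_arm --deltas '[[[-0.2, -0.15, 0.1], [0.0003, 0.003, 0.006], 0.085], [[-0.2, -0.15, 0.1], [0.0003, 0.003, 0.012], 0.085], [[-0.2, -0.15, 0.1], [0.0003, 0.003, 0.012], 0.085], [[-0.2, -0.15, 0.1], [0.0003, 0.003, 0.012], 0.05], [[-0.2, -0.15, 0.1], [0.0003, 0.003, 0.012], 0.03], [[-0.2, -0.15, 0.1], [0.0003, 0.003, 0.012], 0.02], [[-0.2, -0.15, 0.1], [0.0003, 0.003, 0.012], 0.0], [[-0.2, -0.15, 0.1], [0.0003, 0.003, 0.012], 0.0], [[-0.2, -0.15, 0.1], [0.0003, 0.003, 0.012], 0.0], [[-0.2, -0.15, 0.1], [0.0003, 0.003, 0.012], 0.0], [[-0.2, -0.15, 0.1], [0.0003, 0.003, 0.012], 0.0], [[-0.2, -0.15, 0.1], [0.0003, 0.003, 0.012], 0.0]]' --squeeze 70

```text
t: 4.55
tool_pos: [0.4925, 0.3177, 0.0193]
tool_rot: [3.032, -0.813, -0.005]
contact_force: [-0.1, 0.3, 3.1]
opening: 0.0092
```

Request:
jog_arm --deltas '[[[0, 0, 0], [0, 0, 0], 0.0], [[0, 0, 0], [0, 0, 0], 0.0], [[0, 0, 0], [0, 0, 0], 0.0], [[0, 0, 0], [0, 0, 0], 0.0]]'

```text
t: 4.88
tool_pos: [0.4925, 0.3177, 0.0193]
tool_rot: [3.032, -0.814, -0.005]
contact_force: [-0.5, 0.2, 4.3]
opening: 0.009
```

Request:
jog_arm --deltas '[[[0, 0, 0], [0, 0, -0.01], 0.0], [[0, 0, 0], [0, 0, -0.03], 0.0], [[0, 0, 0], [0, 0, -0.05], 0.0], [[0, 0, 0], [0, 0, -0.05], 0.0], [[0, 0, 0], [0, 0, -0.05], 0.0], [[0, 0, 0], [0, 0, -0.05], 0.0]]'

```text
t: 5.38
tool_pos: [0.4915, 0.3172, 0.0676]
tool_rot: [3.03, -0.813, -0.008]
contact_force: [0.4, 0.6, -1.7]
opening: 0.0093
```

```bash
python3 - <<'E'
from h import *
o=ctrl.get_obs();go(.4942,.3185,.2,-30.1,o)
im=get_image("wrist");cv2.imwrite("pics/w4.png",cv2.resize(im[:,:,::-1],(768,576),interpolation=cv2.INTER_CUBIC))
im=get_image("side");cv2.imwrite("pics/s4.png",cv2.resize(im[210:310,140:270,::-1],None,fx=6,fy=6,interpolation=cv2.INTER_CUBIC))
E
```

```text
t 5.38 turn [0.29 0.22 0.06] shift [ 0.0012 -0.0018 -0.1324] phi -30.04 pos [0.4915 0.3172 0.0676] F [ 0.4  0.6 -1.7] open 0.0093 q [0.45 0.14 1.84 0.   1.17 0.97]
```

View pics/w4.png

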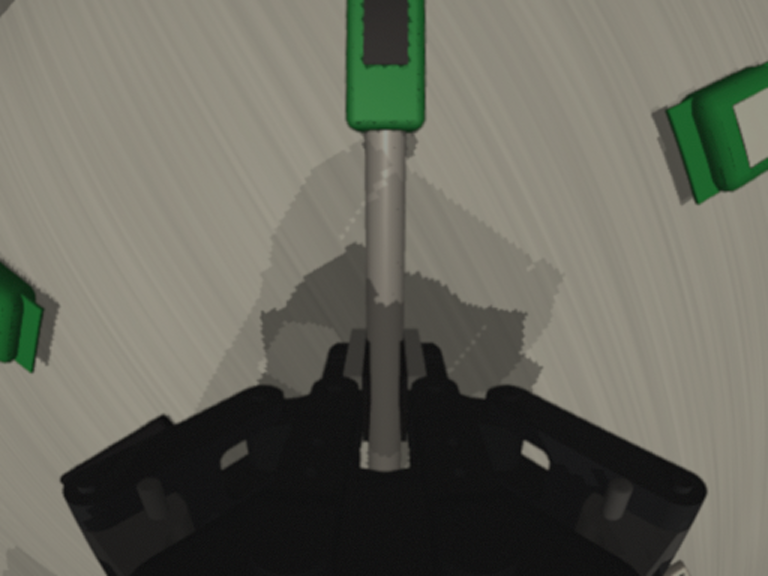

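View pics/s4.png

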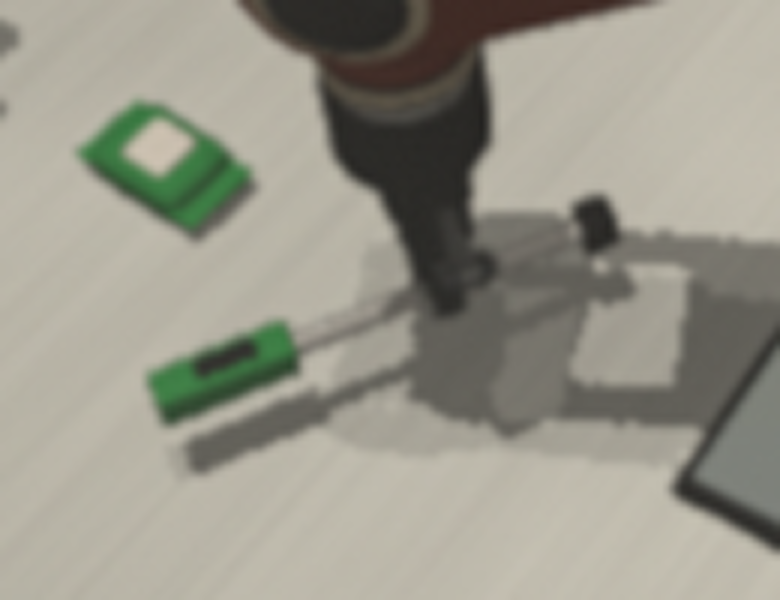

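```bash
python3 - <<'E'
from h import *
o=ctrl.get_obs();Rt=R.from_rotvec(o["tool_rot"]).as_matrix()
for z in(.067,.0703): 
  p=onz("wrist",((386+.5)/1.5-.5,(129+.5)/1.5-.5),z,o);print(Rt.T@(p-o["tool_pos"]))
# refit unit with scale about w1 optical axis
import pickle
o1=pickle.load(open("o1.pkl","rb"));c=calibration("wrist")["mtx"]
for s in (1,1.02,1.037):
  sc=lambda u,v:(c[0,2]+(u-c[0,2])*s,c[1,2]+(v-c[1,2])*s)
  A=lambda x,y,z:onz("wrist",sc(x/4+225-.375,y/4+45-.375),z,o1)
  B=lambda x,y,z:onz("wrist",sc(x/5+225-.4,y/5+210-.4),z,o1)
  a,b=A(25,28,.012),A(440,38,.012);m=(a+b)/2
  bt=[B(*p,.057) for p in [(68,118),(513,118),(475,466),(78,473)]];cc=np.mean(bt,0)
  f=np.radians(8.3);X=np.array([np.cos(f),np.sin(f)]);Y=np.array([-X[1],X[0]])
  D=[B(*p,.0575) for p in [(139,320),(152,269),(190,224),(246,197),(310,191),(369,208)]]
  q=np.linalg.lstsq(np.array([[2*q[0],2*q[1],1] for q in D]),np.array([q[0]**2+q[1]**2 for q in D]),rcond=None)[0]
  k1=A(277,122,.057)[:2]-7.5e-3*X-.045*Y;k2=A(272,450,.057)[:2]-7.5e-3*X+.045*Y
  print(s,"seat: corners",m[:2]-.08*Y,"box",cc[:2]+.19*Y,"dots",q[:2]+.19*Y,"clips",k1,k2,"d",np.hypot(*u) if 0 else np.linalg.norm(m-cc))
go(.538,-.103,.16,8.3,o)
E
```

```text
[ 0.00049875 -0.07526299 -0.0006019 ]
[ 0.00048775 -0.07509906 -0.00390093]
1 seat: corners [ 0.5390424  -0.10517252] box [ 0.53842029 -0.10170139] dots [ 0.53879524 -0.10382679] clips [ 0.53821345 -0.10308113] [ 0.53820631 -0.10177883] d 0.27024833849426777
1.02 seat: corners [ 0.5392466  -0.10171643] box [ 0.53963068 -0.10444277] dots [ 0.53989111 -0.10631742] clips [ 0.53865443 -0.1006319 ] [ 0.53890098 -0.10108705] d 0.27644044525871375
1.037 seat: corners [ 0.53942214 -0.09876599] box [ 0.54067104 -0.10679971] dots [ 0.54082717 -0.10844517] clips [ 0.53902995 -0.09854621] [ 0.53949141 -0.10049908] d 0.2817467443980697
t 5.48 turn [  0.26   0.37 -38.34] shift [ 0.2504  0.3407 -0.0921] phi -30.04 pos [0.4911 0.317  0.0669] F [-0.2 -0.  -1.5] open 0.0091 q [0.45 0.14 1.84 0.   1.17 0.97]
```

Request:
jog_arm --deltas '[[[0, 0, -1], [0.005, 0.007, -0.03], 0.0], [[0, 0, -3], [0.02, 0.027, -0.06], 0.0], [[0, 0, -7], [0.045, 0.06, -0.08], 0.0], [[0, 0, -11], [0.07, 0.095, -0.092], 0.0], [[0, 0, -15], [0.095, 0.13, -0.092], 0.0], [[0, 0, -19], [0.12, 0.165, -0.092], 0.0], [[0, 0, -23], [0.145, 0.2, -0.092], 0.0], [[0, 0, -27], [0.17, 0.235, -0.092], 0.0], [[0, 0, -31], [0.195, 0.27, -0.092], 0.0], [[0, 0, -35], [0.22, 0.305, -0.092], 0.0], [[0, 0, -37], [0.24, 0.33, -0.092], 0.0], [[0.2, 0.3, -38.3], [0.2505, 0.3407, -0.092], 0.0]]'

```text
t: 6.48
tool_pos: [0.5384, -0.1065, 0.1601]
tool_rot: [3.133, 0.224, -0.0]
contact_force: [-0.1, -0.3, -1.1]
opening: 0.009
```

Request:
jog_arm --deltas '[[[0, 0, 0], [0, 0, 0], 0.0], [[0, 0, 0], [0, 0, 0], 0.0], [[0, 0, 0], [0, 0, 0], 0.0], [[0, 0, 0], [0, 0, 0], 0.0]]'

```text
t: 6.82
tool_pos: [0.5385, -0.1013, 0.1605]
tool_rot: [-3.132, -0.228, -0.0]
contact_force: [-0.5, -0.7, -1.9]
opening: 0.0093
```

```bash
python3 - <<'E'
from h import *
import pickle
o=ctrl.get_obs();go(.5385,-.103,.11,8.3,o);pickle.dump(o,open("o5.pkl","wb"))
im=get_image("wrist");cv2.imwrite("pics/w5.png",cv2.resize(im[:,:,::-1],(768,576),interpolation=cv2.INTER_CUBIC))
im=get_image("side");cv2.imwrite("pics/s5.png",cv2.resize(im[100:210,220:340,::-1],None,fx=5,fy=5,interpolation=cv2.INTER_CUBIC))
E
```

```text
t 6.82 turn [-0.08 -0.02  0.03] shift [-0.0003  0.0017  0.0505] phi 8.33 pos [ 0.5385 -0.1013  0.1605] F [-0.5 -0.7 -1.9] open 0.0093 q [-0.32 -0.06  1.88  0.    1.32 -0.47]
```

View pics/w5.png

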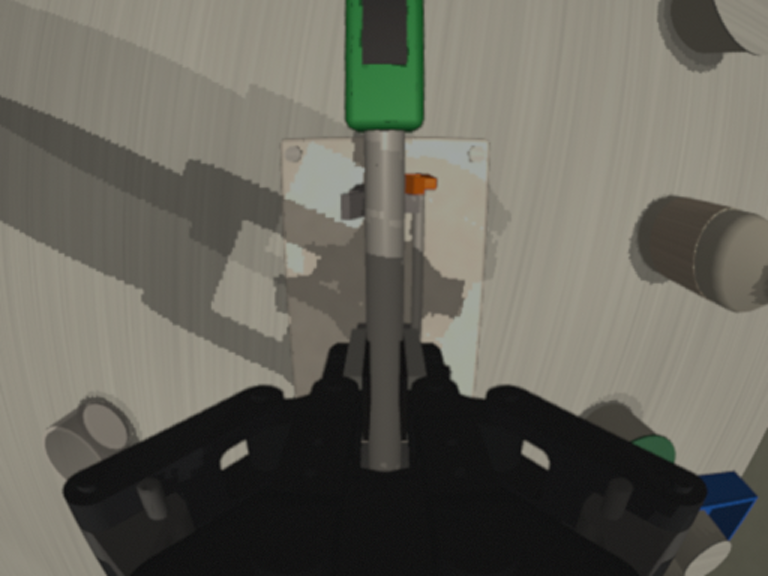

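View pics/s5.png

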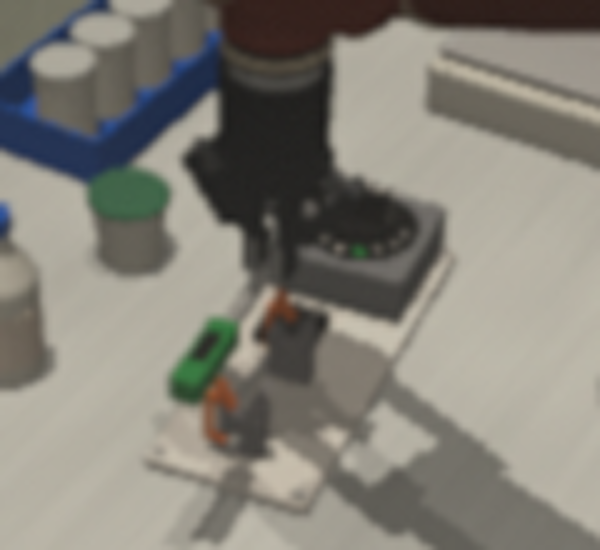

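```bash
python3 - <<'E'
from h import *
import pickle;o=pickle.load(open("o5.pkl","rb"))
A=lambda x,y,z:onz("wrist",((x+.5)/1.5-.5,(y+.5)/1.5-.5),z,o)
a,b=A(281,142,.012),A(488,138.5,.012);d=b-a;print(a,b,np.linalg.norm(d),np.degrees(np.arctan2(d[1],d[0])))
l=A(294,360,.012)-a;r=A(477,385,.012)-b;print([np.degrees(np.arctan2(v[1],v[0]))-90 for v in(l,r)])
f=np.radians(8.3);X=np.array([np.cos(f),np.sin(f)]);Y=np.array([-X[1],X[0]])
print("seat",((a+b)/2)[:2]-.08*Y)
E
```

```text
[ 0.46447961 -0.0348724   0.012     ] [ 0.5899127  -0.01433959  0.012     ] 0.12710254308421184 9.296598813353569
[np.float64(-171.30735292943226), np.float64(-170.92775556668346)]
seat [ 0.53874465 -0.10376805]
```

Request:
jog_arm --deltas '[[[0, 0, -0.2], [0, 0.0017, 0.02], 0.0], [[0, 0, -0.2], [0, 0.0017, 0.04], 0.0], [[0, 0, -0.2], [0, 0.0017, 0.055], 0.0], [[0, 0, -0.2], [0, 0.0017, 0.058], 0.0], [[0, 0, -0.2], [0, 0.0017, 0.058], 0.0], [[0, 0, -0.2], [0, 0.0017, 0.058], 0.0], [[0, 0, -0.2], [0, 0.0017, 0.058], 0.0], [[0, 0, -0.2], [0, 0.0017, 0.058], 0.0]]'

```text
t: 7.58
tool_pos: [0.5404, -0.1044, 0.105]
tool_rot: [3.132, 0.232, 0.007]
contact_force: [0.3, 0.5, -1.0]
opening: 0.0091
```

```bash
python3 - <<'E'
from h import *
import pickle
o=ctrl.get_obs();go(.5386,-.103,.0633,8.5,o)
im=get_image("wrist");cv2.imwrite("pics/w6.png",cv2.resize(im[:,:,::-1],(768,576),interpolation=cv2.INTER_CUBIC))
im=get_image("side");cv2.imwrite("pics/s6.png",cv2.resize(im[120:210,230:340,::-1],None,fx=6,fy=6,interpolation=cv2.INTER_CUBIC))
E
```

```text
t 7.58 turn [ 0.05 -0.24 -0.02] shift [-0.0017 -0.0016  0.0417] phi 8.48 pos [ 0.5404 -0.1044  0.105 ] F [ 0.3  0.5 -1. ] open 0.0091 q [-0.33  0.01  1.91  0.    1.22 -0.47]
```

View pics/w6.png

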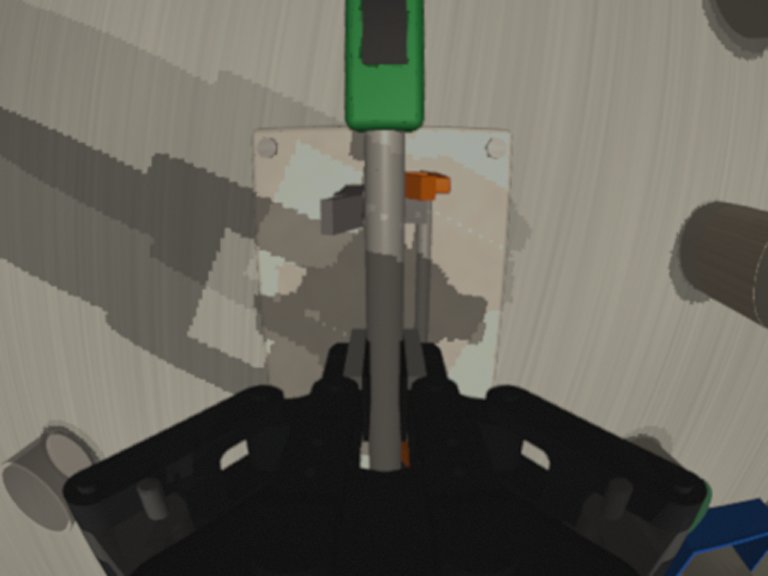

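View pics/s6.png

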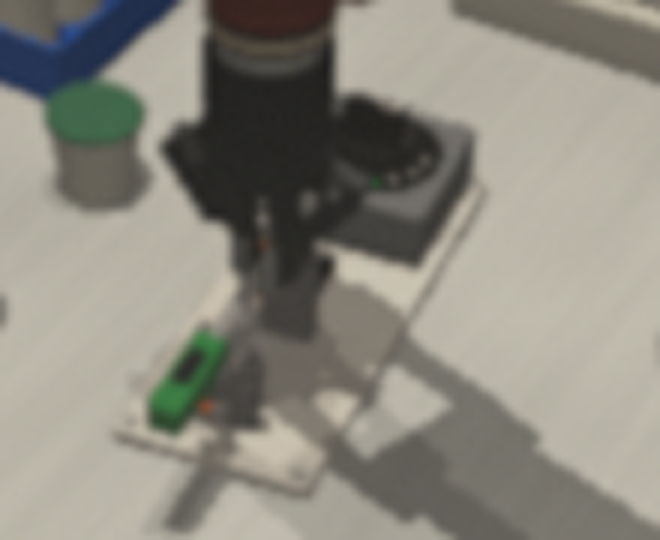

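```bash
python3 - <<'E'
from h import *
o=ctrl.get_obs()
A=lambda x,y,z:onz("wrist",((x+.5)/1.5-.5,(y+.5)/1.5-.5),z,o)
a,b=A(254.5,129,.012),A(511,131,.012);d=b-a;print(a,b,np.linalg.norm(d),np.degrees(np.arctan2(d[1],d[0])))
f=np.radians(8.4);X=np.array([np.cos(f),np.sin(f)]);Y=np.array([-X[1],X[0]])
s=((a+b)/2)[:2]-.08*Y;print("seat",s); Rt=R.from_rotvec(o["tool_rot"]).as_matrix()
print("seat in tool",Rt.T@(np.array([*s,.055])-o["tool_pos"]))
go(.5386,-.103,.0633,8.4,o)
E
```

```text
[ 0.46502599 -0.03270839  0.012     ] [ 0.58993593 -0.01526348  0.012     ] 0.12612223035181724 7.950496856437353
seat [ 0.5391676  -0.10312772]
seat in tool [-0.00088169 -0.0013813   0.04955582]
t 7.68 turn [ 0.03 -0.2   0.07] shift [-0.0014 -0.0016  0.0413] phi 8.47 pos [ 0.5401 -0.1044  0.1046] F [-0.2 -0.4 -1. ] open 0.0091 q [-0.33  0.01  1.91  0.    1.22 -0.47]
```

Request:
jog_arm --deltas '[[[0, 0, 0], [0, 0, 0], 0.0], [[0, 0, 0], [0, 0, 0], 0.0]]'

```text
t: 7.85
tool_pos: [0.5396, -0.1043, 0.1038]
tool_rot: [-3.133, -0.232, -0.004]
contact_force: [-0.1, 0.0, -1.4]
opening: 0.0093
```

Request:
jog_arm --deltas '[[[0, 0, 0], [-0.0006, -0.001, 0.004], 0.0], [[0, 0, 0], [-0.0006, -0.001, 0.008], 0.0], [[0, 0, 0], [-0.0006, -0.001, 0.011], 0.0], [[0, 0, 0], [-0.0006, -0.001, 0.014], 0.0], [[0, 0, 0], [-0.0006, -0.001, 0.017], 0.0], [[0, 0, 0], [-0.0006, -0.001, 0.02], 0.0]]'

```text
t: 8.35
tool_pos: [0.5386, -0.1032, 0.0829]
tool_rot: [-3.132, -0.232, -0.002]
contact_force: [-0.6, -0.2, -1.4]
opening: 0.0089
```

```bash
python3 - <<'E'
from h import *
o=ctrl.get_obs();go(.5388,-.103,.0633,8.4,o)
E
```

```text
t 8.35 turn [-0.03 -0.08  0.06] shift [ 0.0002 -0.0002  0.0196] phi 8.46 pos [ 0.5386 -0.1032  0.0829] F [-0.6 -0.2 -1.4] open 0.0089 q [-0.33  0.04  1.92  0.    1.18 -0.47]
```

Request:
jog_arm --deltas '[[[0, 0, 0], [0.0002, 0, 0.003], 0.0], [[0, 0, 0], [0.0002, 0, 0.006], 0.0], [[0, 0, 0], [0.0002, 0, 0.009], 0.0]]'

```text
t: 8.6
tool_pos: [0.5394, -0.1035, 0.0751]
tool_rot: [3.133, 0.232, 0.004]
contact_force: [-2.9, -0.5, 4.4]
opening: 0.0094
```

```bash
python3 - <<'E'
from h import *
o=ctrl.get_obs();go(.5388,-.103,.0633,8.4,o)
im=get_image("wrist");cv2.imwrite("pics/w7.png",cv2.resize(im[:,:,::-1],(768,576),interpolation=cv2.INTER_CUBIC))
im=get_image("side");cv2.imwrite("pics/s7.png",cv2.resize(im[120:210,230:340,::-1],None,fx=6,fy=6,interpolation=cv2.INTER_CUBIC))
E
```

```text
t 8.6 turn [ 0.02 -0.14  0.07] shift [-0.0005 -0.0006  0.0118] phi 8.47 pos [ 0.5394 -0.1035  0.0751] F [-2.9 -0.5  4.4] open 0.0094 q [-0.33  0.05  1.93  0.    1.16 -0.47]
```

View pics/w7.png

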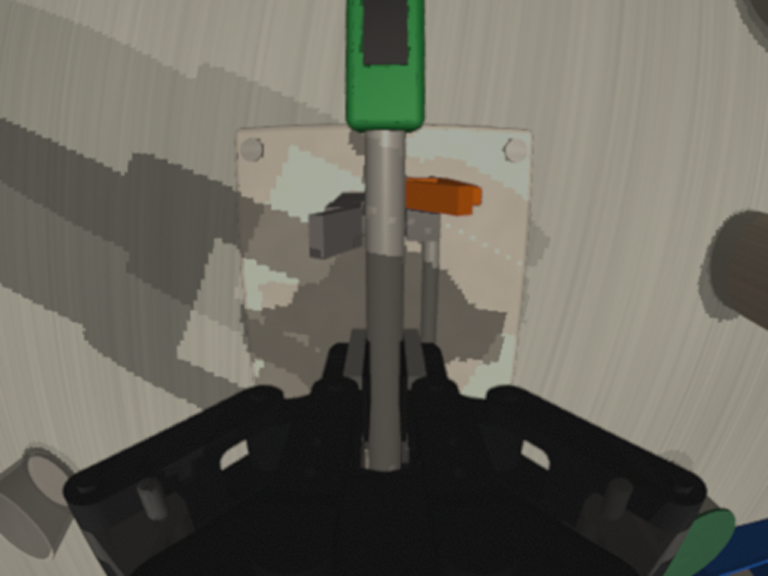

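View pics/s7.png

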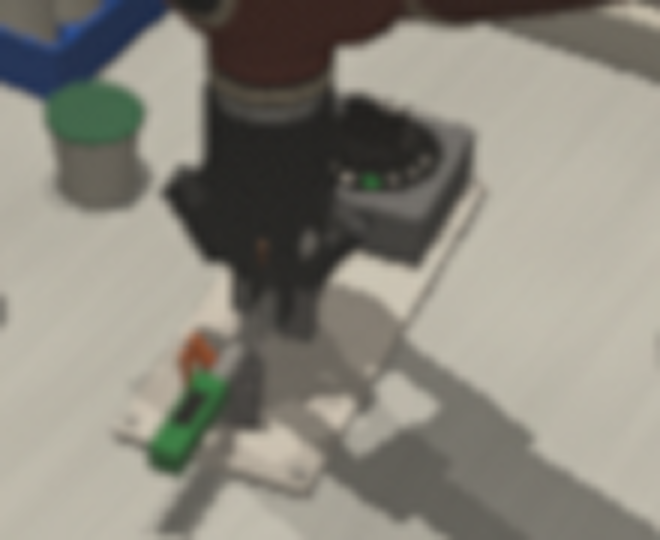

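Request:
jog_arm --deltas '[[[0, 0, 0], [-0.0002, 0, 0.003], 0.0], [[0, 0, 0], [-0.0002, 0, 0.006], 0.0], [[0, 0, 0], [-0.0002, 0, 0.009], 0.0], [[0, 0, 0], [-0.0002, 0, 0.012], 0.0], [[0, 0, 0], [-0.0002, 0, 0.012], 0.0], [[0, 0, 0], [-0.0002, 0, 0.012], 0.0], [[0, 0, 0], [-0.0002, 0, 0.012], 0.0]]'

```text
t: 9.28
tool_pos: [0.5387, -0.1029, 0.0632]
tool_rot: [-3.132, -0.232, -0.001]
contact_force: [-4.8, 1.2, 7.7]
opening: 0.0089
```

```bash
python3 - <<'E'
from h import *
o=ctrl.get_obs();go(.5388,-.103,.0633,8.4,o)
im=get_image("wrist");cv2.imwrite("pics/w8.png",cv2.resize(im[:,:,::-1],(768,576),interpolation=cv2.INTER_CUBIC))
im=get_image("side");cv2.imwrite("pics/s8.png",cv2.resize(im[120:210,230:340,::-1],None,fx=6,fy=6,interpolation=cv2.INTER_CUBIC))
E
```

```text
t 9.28 turn [-0.07 -0.06  0.07] shift [ 0.0001  0.0001 -0.0001] phi 8.47 pos [ 0.5387 -0.1029  0.0632] F [-4.8  1.2  7.7] open 0.0089 q [-0.33  0.06  1.93  0.    1.14 -0.47]
```

View pics/w8.png

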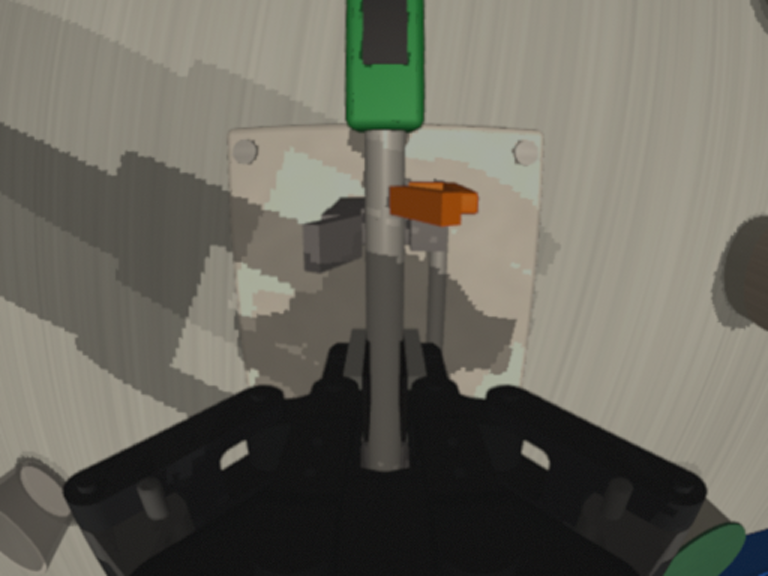

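View pics/s8.png

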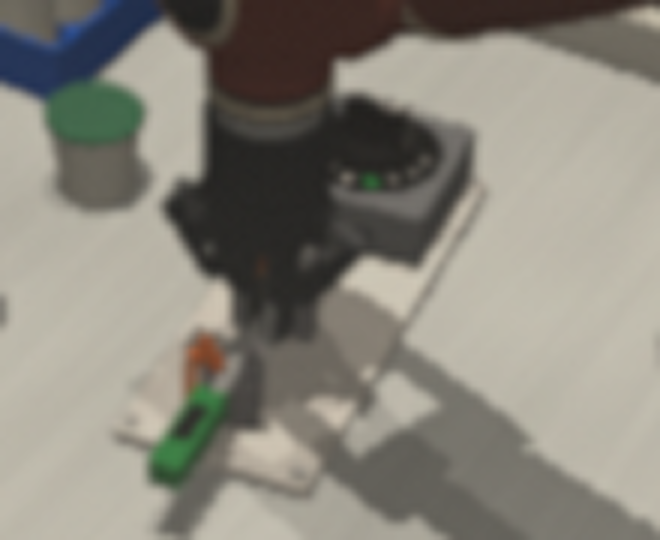

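Request:
jog_arm --deltas '[[[0, 0, 0], [0, 0, 0.001], 0.0], [[0, 0, 0], [0, 0, 0.002], 0.0], [[0, 0, 0], [0, 0, 0.003], 0.0], [[0, 0, 0], [0, 0, 0.003], 0.0], [[0, 0, 0], [0, 0, 0.003], 0.0], [[0, 0, 0], [0, 0, 0.003], 0.0]]'

```text
t: 9.88
tool_pos: [0.5389, -0.103, 0.0629]
tool_rot: [-3.131, -0.232, 0.001]
contact_force: [-13.9, 4.0, 23.6]
opening: 0.0094
```

```bash
python3 - <<'E'
from h import *
o=ctrl.get_obs();go(.5388,-.103,.0633,8.4,o)
im=get_image("wrist");cv2.imwrite("pics/w9.png",cv2.resize(im[:,:,::-1],(768,576),interpolation=cv2.INTER_CUBIC))
E
```

```text
t 9.88 turn [-0.09  0.02  0.09] shift [-0.0001  0.     -0.0004] phi 8.49 pos [ 0.5389 -0.103   0.0629] F [-13.9   4.   23.6] open 0.0094 q [-0.33  0.07  1.93  0.    1.14 -0.47]
```

View pics/w9.png

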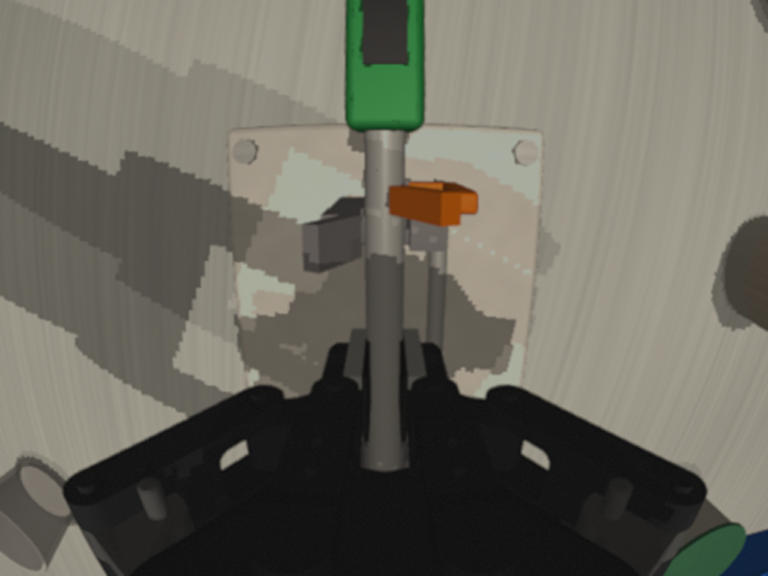

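```bash
python3 - <<'E'
from h import *
Rt=R.from_euler('xyz',[180,0,0],degrees=True)
f=np.radians(8.4);X=np.array([np.cos(f),np.sin(f)]);Y=np.array([-X[1],X[0]]);O=np.array([.5388,-.103])
T=np.array([[np.cos(f),np.sin(f),0],[np.sin(f),-np.cos(f),0],[0,0,-1]])
rv=R.from_matrix(T).as_rotvec()
for n,pos,pts in [("w6",(.5401,-.1044,.1046),[(450,183)]),("w7",(.5394,-.1035,.0751),[(481,195)]),("w9",(.5389,-.103,.0629),[(477,203),(390,197),(462,222),(412,237)]),("w5",(.5385,-.1013,.1605),[(437,182)])]:
  o=dict(tool_pos=np.array(pos),tool_rot=rv)
  for p in pts:
    for z in(.063,.075,.084):
      q=onz("wrist",((p[0]+.5)/1.5-.5,(p[1]+.5)/1.5-.5),z,o)[:2]-O
      print(n,p,z,np.round([q@X*1e3,q@Y*1e3],1))
E
```

```text
w6 (450, 183) 0.063 [25.5 55.9]
w6 (450, 183) 0.075 [23.7 56.7]
w6 (450, 183) 0.084 [22.4 57.4]
w7 (481, 195) 0.063 [30.5 55.4]
w7 (481, 195) 0.075 [27.9 56.6]
w7 (481, 195) 0.084 [25.9 57.4]
w9 (477, 203) 0.063 [26.3 54.8]
w9 (477, 203) 0.075 [23.8 56.2]
w9 (477, 203) 0.084 [21.9 57.2]
w9 (390, 197) 0.063 [ 1.6 56.2]
w9 (390, 197) 0.075 [ 1.5 57.5]
w9 (390, 197) 0.084 [ 1.4 58.4]
w9 (462, 222) 0.063 [22.1 49.3]
w9 (462, 222) 0.075 [20.  51.2]
w9 (462, 222) 0.084 [18.4 52.6]
w9 (412, 237) 0.063 [ 7.9 44.8]
w9 (412, 237) 0.075 [ 7.2 47.2]
w9 (412, 237) 0.084 [ 6.6 48.9]
w5 (437, 182) 0.063 [26.  55.7]
w5 (437, 182) 0.075 [24.6 56.5]
w5 (437, 182) 0.084 [23.5 57.1]
```

Request:
jog_arm --deltas '[[[0, 0, 0], [0, 0, -0.0015], 0.0], [[0, 0, 0], [0, 0, -0.003], 0.0], [[0, 0, 0], [0, 0, -0.003], 0.0], [[0, 0, 0], [0, 0, -0.003], 0.01], [[0, 0, 0], [0, 0, -0.003], 0.015], [[0, 0, 0], [0, 0, -0.003], 0.025], [[0, 0, 0], [0, 0, -0.003], 0.04], [[0, 0, 0], [0, 0, -0.003], 0.04], [[0, 0, 0], [0, 0, -0.003], 0.04], [[0, 0, 0], [0, 0, -0.003], 0.04]]'

```text
t: 10.77
tool_pos: [0.5386, -0.1032, 0.0621]
tool_rot: [-3.132, -0.232, -0.002]
contact_force: [0.6, -0.1, 0.9]
opening: 0.0397
```

```bash
python3 - <<'E'
from h import *
o=ctrl.get_obs();go(.5388,-.103,.2,8.4,o)
im=get_image("wrist");cv2.imwrite("pics/w10.png",cv2.resize(im[:,:,::-1],(768,576),interpolation=cv2.INTER_CUBIC))
E
```

```text
t 10.77 turn [-0.03 -0.08  0.06] shift [ 0.0004 -0.0003 -0.1379] phi 8.46 pos [ 0.5386 -0.1032  0.0621] F [ 0.6 -0.1  0.9] open 0.0397 q [-0.33  0.07  1.93  0.    1.14 -0.47]
```

View pics/w10.png

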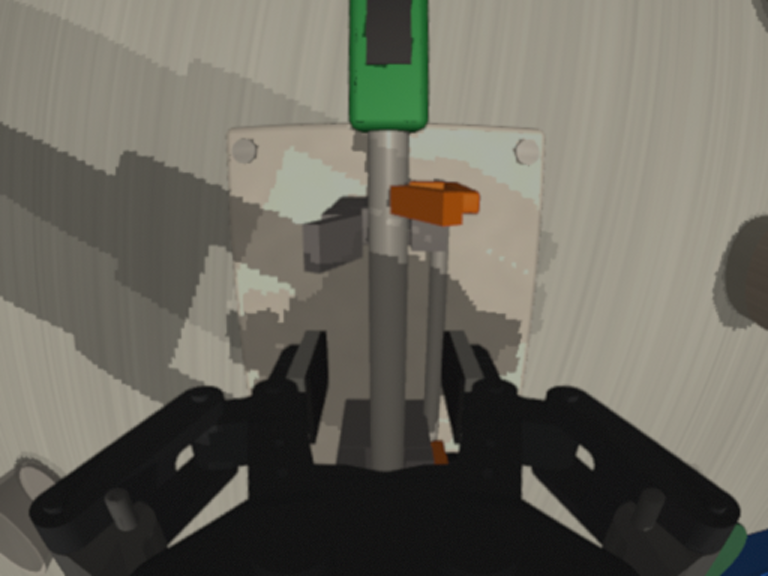

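Request:
jog_arm --deltas '[[[0, 0, 0], [0, 0, -0.01], 0.04], [[0, 0, 0], [0, 0, -0.03], 0.04], [[0, 0, 0], [0, 0, -0.06], 0.04], [[0, 0, 0], [0, 0, -0.1], 0.085], [[0, 0, 0], [0, 0, -0.135], 0.085], [[0, 0, 0], [0, 0, -0.138], 0.085], [[0, 0, 0], [0, 0, -0.138], 0.085], [[0, 0, 0], [0, 0, -0.138], 0.085]]'

```text
t: 11.48
tool_pos: [0.5385, -0.1034, 0.2009]
tool_rot: [-3.133, -0.232, -0.004]
contact_force: [0.8, -0.5, -0.3]
opening: 0.0848
```

```bash
python3 - <<'E'
from h import *
import pickle
o=ctrl.get_obs();go(.5658,-.2910,.2,-81.6,o);pickle.dump(o,open("o11.pkl","wb"))
im=get_image("wrist");cv2.imwrite("pics/w11.png",cv2.resize(im[:,:,::-1],(768,576),interpolation=cv2.INTER_CUBIC))
E
```

```text
t 11.48 turn [-0.12 -0.11 90.06] shift [-0.0006  0.1896  0.0009] phi 8.46 pos [ 0.5385 -0.1034  0.2009] F [ 0.8 -0.5 -0.3] open 0.0848 q [-0.33 -0.1   1.84  0.    1.39 -0.47]
```

View pics/w11.png

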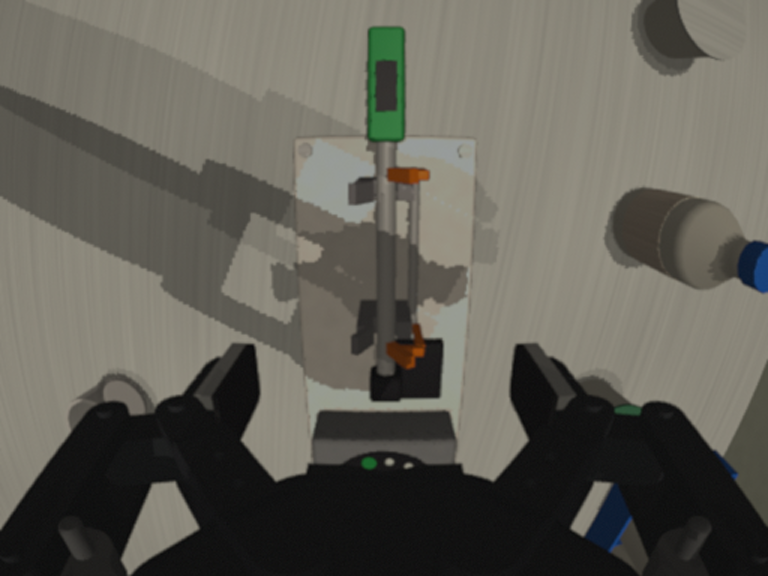

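```bash
python3 - <<'E'
from h import *
import pickle;o=pickle.load(open("o11.pkl","rb"))
A=lambda x,y,z:onz("wrist",((x+.5)/1.5-.5,(y+.5)/1.5-.5),z,o)
f=np.radians(8.4);X=np.array([np.cos(f),np.sin(f)]);Y=np.array([-X[1],X[0]]);O=np.array([.5388,-.103])
for p in [(386,139,.066),(386,368,.066),(385.5,170,.061),(385.5,250,.061),(385.5,340,.061),(294,139,.012),(476,139,.012)]:
  q=A(*p)[:2]-O;print(p,np.round([q@X*1e3,q@Y*1e3],1))
E
```

```text
(386, 139, 0.066) [ 0.6 75.9]
(386, 368, 0.066) [  0.9 -68.2]
(385.5, 170, 0.061) [ 0.4 57.7]
(385.5, 250, 0.061) [0.4 9.3]
(385.5, 340, 0.061) [  0.5 -50.3]
(294, 139, 0.012) [-63.6  78.7]
(476, 139, 0.012) [64.1 78.8]
```

Request:
jog_arm --deltas '[[[0, 0, 5], [0, 0.015, 0], 0.085], [[0, 0, 12], [0, 0.03, 0], 0.085], [[0, 0, 19], [0, 0.045, 0], 0.085], [[0, 0, 26], [0, 0.06, 0], 0.085], [[0, 0, 33], [0, 0.075, 0], 0.085], [[0, 0, 40], [0, 0.09, 0], 0.085], [[0, 0, 47], [0, 0.105, 0], 0.085], [[0, 0, 54], [0, 0.12, 0], 0.085], [[0, 0, 61], [0, 0.135, 0], 0.085], [[0, 0, 68], [0, 0.15, 0], 0.085], [[0, 0, 75], [0, 0.165, 0], 0.085], [[0, 0, 82], [0, 0.18, 0], 0.085]]'

```text
t: 12.53
tool_pos: [0.5639, -0.2814, 0.1972]
tool_rot: [-2.51, 1.887, 0.006]
contact_force: [-0.7, 0.4, -0.3]
opening: 0.0852
```

```bash
python3 - <<'E'
from h import *
go(.5658,-.2910,.18,-81.6)
E
```

```text
t 12.53 turn [0.1  0.22 7.71] shift [0.0098 0.0008 0.0172] phi -73.89 pos [ 0.5639 -0.2814  0.1972] F [-0.7  0.4 -0.3] open 0.0852 q [-0.58  0.1   1.65  0.    1.39  0.71]
```

Request:
jog_arm --deltas '[[[0, 0.2, 7.7], [0.0098, 0.0008, 0.017], 0.085], [[0, 0.2, 7.7], [0.0098, 0.0008, 0.017], 0.085], [[0, 0.2, 7.7], [0.0098, 0.0008, 0.017], 0.085], [[0, 0.2, 7.7], [0.0098, 0.0008, 0.017], 0.085], [[0, 0.2, 7.7], [0.0098, 0.0008, 0.017], 0.085], [[0, 0.2, 7.7], [0.0098, 0.0008, 0.017], 0.085]]'

```text
t: 13.03
tool_pos: [0.5672, -0.2905, 0.1838]
tool_rot: [2.386, -2.043, 0.007]
contact_force: [-0.1, -1.0, 0.6]
opening: 0.0849
```

```bash
python3 - <<'E'
from h import *
import pickle
o=ctrl.get_obs();go(.5658,-.2910,.09,-81.6,o);pickle.dump(o,open("o12.pkl","wb"))
im=get_image("wrist");cv2.imwrite("pics/w12r.png",im[:,:,::-1]);cv2.imwrite("pics/w12.png",cv2.resize(im[:,:,::-1],(768,576),interpolation=cv2.INTER_CUBIC))
E
```

```text
t 13.03 turn [-0.14 -0.19  0.46] shift [-0.      0.0017  0.0938] phi -81.14 pos [ 0.5672 -0.2905  0.1838] F [-0.1 -1.   0.6] open 0.0849 q [-0.59  0.13  1.65 -0.    1.36  0.83]
```

View pics/w12.png

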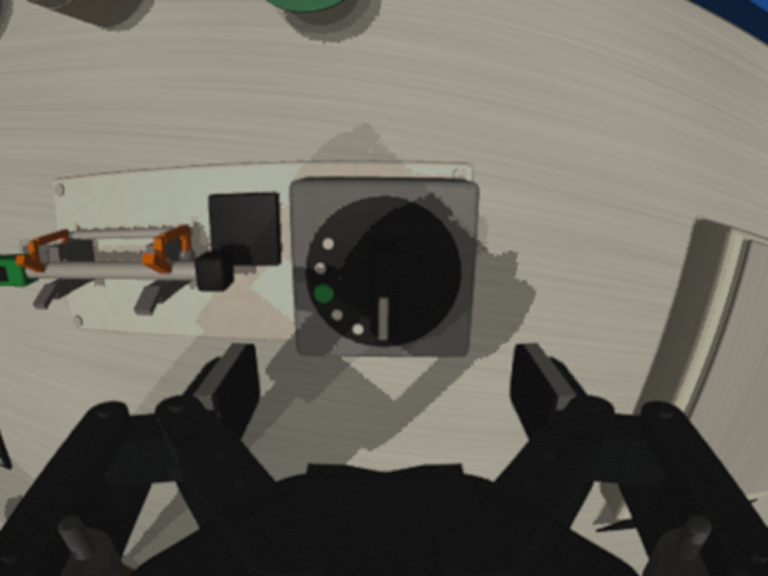

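```bash
python3 - <<'E'
import cv2,numpy as np
t=cv2.imread("pics/w12r.png")[110:245,185:325]
t=np.clip((t/255.)**.5*255*1.1,0,255).astype(np.uint8)
cv2.imwrite("pics/w12k.png",cv2.resize(t,None,fx=4.4,fy=4.4,interpolation=cv2.INTER_CUBIC))
E
```

```text
(no output)
```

View pics/w12k.png

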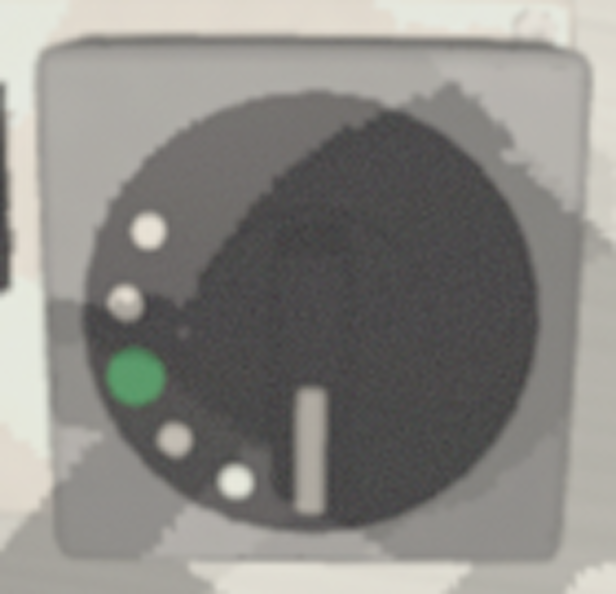

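```bash
python3 - <<'E'
from h import *
import pickle;o=pickle.load(open("o12.pkl","rb"))
A=lambda x,y,z:onz("wrist",((x+.5)/4.4+185-.5,(y+.5)/4.4+110-.5),z,o)
f=np.radians(8.4);X=np.array([np.cos(f),np.sin(f)])
p1,p2=A(312,388,.097),A(311,517,.097);d=p1-p2;print("pointer",p1,p2,np.linalg.norm(d),np.degrees(np.arctan2(d[1],d[0])))
print("axis from tip r23",p2[:2]+.0225*X)
c=[A(*p,.0575) for p in [(86,312),(538,312),(312,92),(312,531)]];print("dial",np.mean(c[:2],0),np.mean(c[2:],0),np.linalg.norm(c[0]-c[1]),np.linalg.norm(c[2]-c[3]))
b=[A(*p,.057) for p in [(38,50),(590,55),(560,558),(57,557)]];print("box",np.mean(b,0))
e=b[1]-b[0]+b[2]-b[3];print(np.degrees(np.arctan2(e[1],e[0]))+90)
go(.566,-.2905,.09,-81.6)
E
```

```text
pointer [ 0.56507822 -0.29088998  0.097     ] [ 0.54125411 -0.29440219  0.097     ] 0.024081608159797506 8.386262802752775
axis from tip r23 [ 0.56351274 -0.29111532]
dial [ 0.56776156 -0.29060649  0.0575    ] [ 0.56575436 -0.29088999  0.0575    ] 0.09078087293549297 0.09150439696588958
box [ 0.56633147 -0.29065396  0.057     ]
8.462121421997551
t 13.08 turn [-0.15 -0.2   0.45] shift [-0.0006  0.0015  0.094 ] phi -81.15 pos [ 0.5673 -0.2906  0.184 ] F [ 0.8 -0.4  0.8] open 0.085 q [-0.59  0.13  1.65 -0.    1.36  0.83]
```

Request:
jog_arm --deltas '[[[0, 0, 0.45], [-0.0003, 0.0015, 0.03], 0.06], [[-0.1, -0.2, 0.45], [-0.0003, 0.0015, 0.06], 0.06], [[-0.1, -0.2, 0.45], [-0.0003, 0.0015, 0.075], 0.06], [[-0.1, -0.2, 0.45], [-0.0003, 0.0015, 0.085], 0.06], [[-0.1, -0.2, 0.45], [-0.0003, 0.0015, 0.09], 0.06], [[-0.1, -0.2, 0.45], [-0.0003, 0.0015, 0.09], 0.06], [[-0.1, -0.2, 0.45], [-0.0003, 0.0015, 0.09], 0.06], [[-0.1, -0.2, 0.45], [-0.0003, 0.0015, 0.09], 0.06]]'

```text
t: 13.75
tool_pos: [0.5668, -0.2919, 0.0953]
tool_rot: [-2.376, 2.054, -0.005]
contact_force: [-1.0, 0.3, -0.2]
opening: 0.0599
```

```bash
python3 - <<'E'
from h import *
o=ctrl.get_obs();go(.5657,-.2908,.091,-81.6,o)
im=get_image("wrist");cv2.imwrite("pics/w13.png",cv2.resize(im[:,:,::-1],(768,576),interpolation=cv2.INTER_CUBIC))
E
```

```text
t 13.75 turn [-0.15 -0.1  -0.08] shift [-0.0012  0.0009  0.0043] phi -81.68 pos [ 0.5668 -0.2919  0.0953] F [-1.   0.3 -0.2] open 0.0599 q [-0.59  0.22  1.7   0.    1.22  0.83]
```

View pics/w13.png

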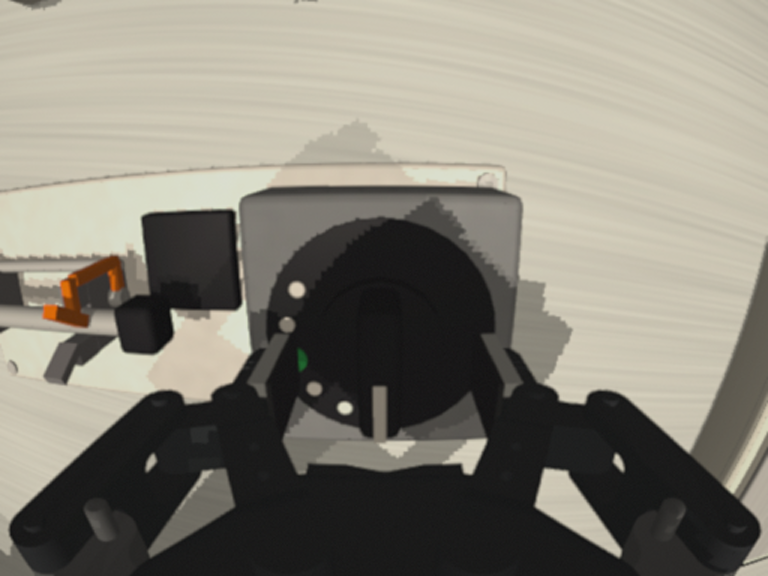

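Request:
jog_arm --deltas '[[[0, 0, 0], [-0.001, 0.0009, 0.004], 0.06], [[0, 0, 0], [-0.001, 0.0009, 0.004], 0.06], [[0, 0, 0], [-0.001, 0.0009, 0.004], 0.03], [[0, 0, 0], [-0.001, 0.0009, 0.004], 0.018], [[0, 0, 0], [-0.001, 0.0009, 0.004], 0.0], [[0, 0, 0], [-0.001, 0.0009, 0.004], 0.0], [[0, 0, 0], [-0.001, 0.0009, 0.004], 0.0], [[0, 0, 0], [-0.001, 0.0009, 0.004], 0.0], [[0, 0, 0], [-0.001, 0.0009, 0.004], 0.0], [[0, 0, 0], [-0.001, 0.0009, 0.004], 0.0]]' --squeeze 60

```text
t: 14.63
tool_pos: [0.5647, -0.2904, 0.0896]
tool_rot: [-2.376, 2.054, -0.0]
contact_force: [-0.1, -1.0, 2.0]
opening: 0.013
```

```bash
python3 - <<'E'
from h import *
o=ctrl.get_obs();go(.5657,-.2908,.091,-81.6,o);print(o["wrist_torque"])
im=get_image("wrist");cv2.imwrite("pics/w14.png",cv2.resize(im[:,:,::-1],(768,576),interpolation=cv2.INTER_CUBIC))
E
```

```text
t 14.63 turn [-0.02  0.01 -0.09] shift [ 0.0005 -0.0009 -0.0014] phi -81.69 pos [ 0.5647 -0.2904  0.0896] F [-0.1 -1.   2. ] open 0.013 q [-0.59  0.22  1.71  0.    1.21  0.83]
[-0.0278714   0.12101049 -0.05281737]
```

View pics/w14.png

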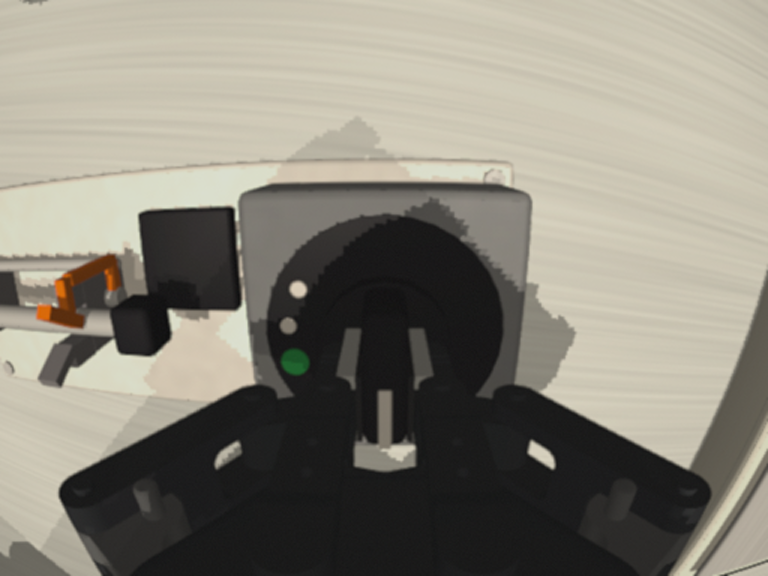

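Request:
jog_arm --deltas '[[[0, 0, 3], [0, 0, 0], 0.0], [[0, 0, 6], [0, 0, 0], 0.0], [[0, 0, 9], [0, 0, 0], 0.0], [[0, 0, 12], [0, 0, 0], 0.0], [[0, 0, 15], [0, 0, 0], 0.0], [[0, 0, 18], [0, 0, 0], 0.0], [[0, 0, 21], [0, 0, 0], 0.0], [[0, 0, 24], [0, 0, 0], 0.0], [[0, 0, 24], [0, 0, 0], 0.0], [[0, 0, 24], [0, 0, 0], 0.0]]'

```text
t: 15.52
tool_pos: [0.5648, -0.29, 0.0896]
tool_rot: [-1.899, 2.502, 0.001]
contact_force: [-2.1, 1.9, 3.4]
opening: 0.0128
```

```bash
python3 - <<'E'
from h import *
o=ctrl.get_obs();go(.5657,-.2908,.09,-153.8,o);print(o["wrist_torque"])
im=get_image("wrist");cv2.imwrite("pics/w15.png",cv2.resize(im[:,:,::-1],(768,576),interpolation=cv2.INTER_CUBIC))
E
```

```text
t 15.52 turn [3.000e-02 5.000e-02 4.821e+01] shift [ 0.0005 -0.0011 -0.0004] phi -105.59 pos [ 0.5648 -0.29    0.0896] F [-2.1  1.9  3.4] open 0.0128 q [-0.59  0.22  1.71  0.    1.21  1.25]
[0.3362784 0.1666941 0.0016556]
```

View pics/w15.png

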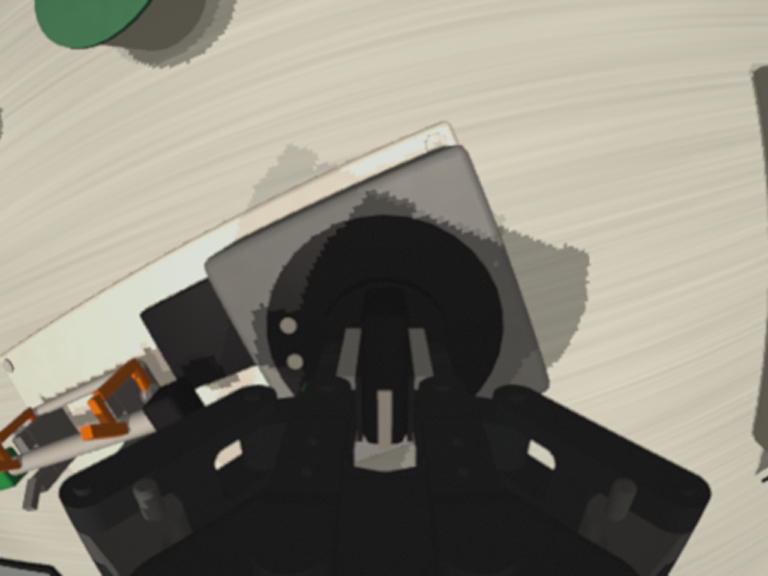

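Request:
jog_arm --deltas '[[[0, 0, 3], [0, 0, 0], 0.0], [[0, 0, 6], [0, 0, 0], 0.0], [[0, 0, 9], [0, 0, 0], 0.0], [[0, 0, 12], [0, 0, 0], 0.0], [[0, 0, 15], [0, 0, 0], 0.0], [[0, 0, 18], [0, 0, 0], 0.0], [[0, 0, 21], [0, 0, 0], 0.0], [[0, 0, 24], [0, 0, 0], 0.0], [[0, 0, 24], [0, 0, 0], 0.0], [[0, 0, 24], [0, 0, 0], 0.0]]'

```text
t: 16.4
tool_pos: [0.565, -0.2896, 0.0896]
tool_rot: [-1.338, 2.841, 0.002]
contact_force: [-0.5, 4.6, 4.2]
opening: 0.0129
```

```bash
python3 - <<'E'
from h import *
o=ctrl.get_obs();go(.5657,-.2908,.09,-153.8,o);print(o["wrist_torque"])
E
```

```text
t 16.4 turn [ 0.05  0.09 24.23] shift [ 0.0004 -0.0013 -0.0004] phi -129.57 pos [ 0.565  -0.2896  0.0896] F [-0.5  4.6  4.2] open 0.0129 q [-0.59  0.22  1.71  0.    1.21  1.67]
[0.81173488 0.01204634 0.11473605]
```

Request:
jog_arm --deltas '[[[0, 0, 3], [0, -0.0005, 0], 0.0], [[0, 0, 6], [0, -0.001, 0], 0.0], [[0, 0, 9], [0, -0.001, 0], 0.0], [[0, 0, 12], [0, -0.001, 0], 0.0], [[0, 0, 15], [0, -0.001, 0], 0.0], [[0, 0, 18], [0, -0.001, 0], 0.0], [[0, 0, 21], [0, -0.001, 0], 0.0], [[0, 0, 24], [0, -0.001, 0], 0.0], [[0, 0, 24], [0, -0.001, 0], 0.0], [[0, 0, 24], [0, -0.001, 0], 0.0]]'

```text
t: 17.23
tool_pos: [0.5654, -0.2895, 0.0895]
tool_rot: [-0.718, 3.058, 0.006]
contact_force: [-1.6, 7.9, 6.2]
opening: 0.0131
```

```bash
python3 - <<'E'
from h import *
o=ctrl.get_obs();go(.5657,-.2908,.09,-153.9,o);print(o["wrist_torque"])
im=get_image("wrist");cv2.imwrite("pics/w16.png",cv2.resize(im[:,:,::-1],(768,576),interpolation=cv2.INTER_CUBIC))
im=get_image("side");cv2.imwrite("pics/s16.png",cv2.resize(im[100:210,220:350,::-1],None,fx=6,fy=5.4,interpolation=cv2.INTER_CUBIC))
im=get_image("top");cv2.imwrite("pics/t16.png",cv2.resize(im[:,:,::-1],(768,576),interpolation=cv2.INTER_CUBIC))
E
```

```text
t 17.23 turn [0.2  0.06 0.32] shift [ 0.0003 -0.0013 -0.0005] phi -153.58 pos [ 0.5654 -0.2895  0.0895] F [-1.6  7.9  6.2] open 0.0131 q [-0.59  0.22  1.71  0.    1.21  2.09]
[1.20155582 0.25455222 0.08872575]
```

View pics/w16.png

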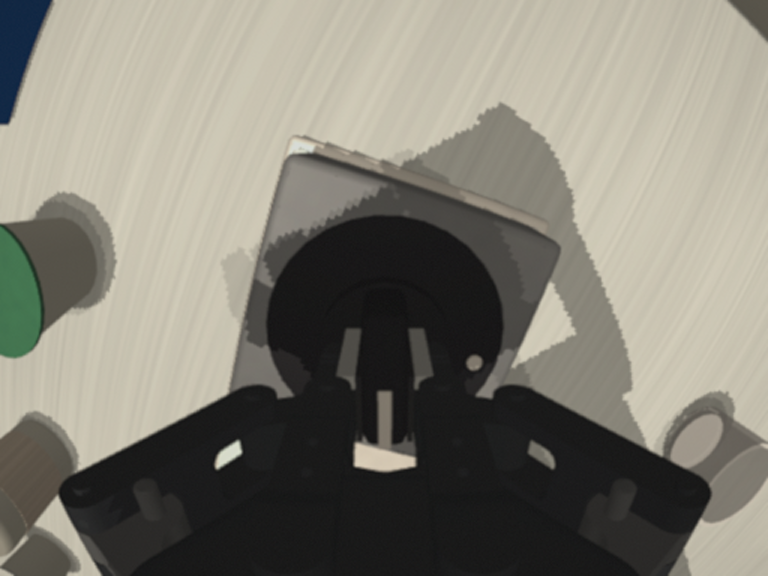

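View pics/s16.png

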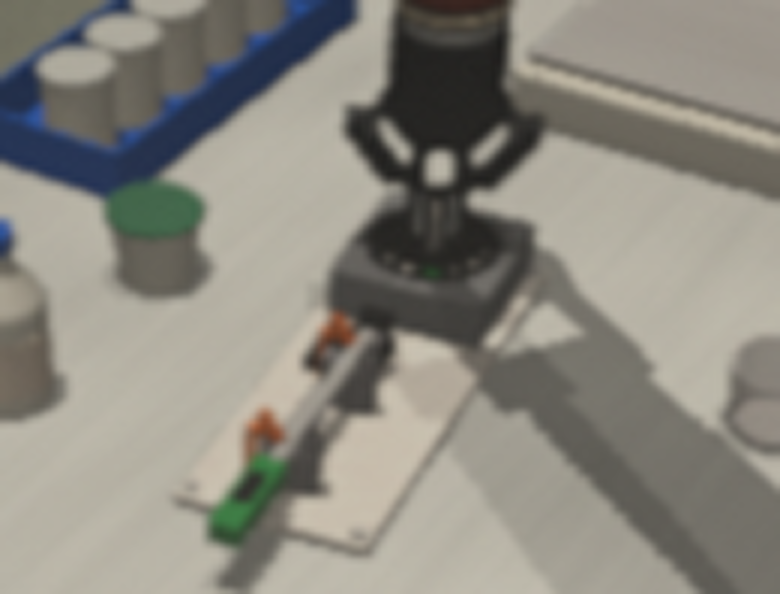

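View pics/t16.png

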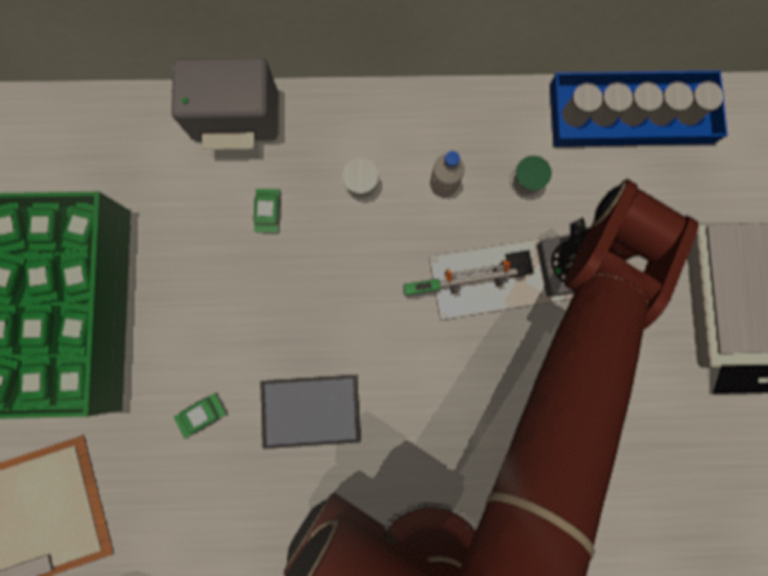

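Request:
jog_arm --deltas '[[[0, 0, 0.2], [0, 0, 0], 0.0], [[0, 0, 0.2], [0, 0, 0], 0.0], [[0, 0, 0.2], [0, 0, 0], 0.0], [[0, 0, 0.2], [0, 0, 0], 0.0], [[0, 0, 0.2], [0, 0, 0], 0.0], [[0, 0, 0.2], [0, 0, 0], 0.0]]'

```text
t: 17.88
tool_pos: [0.5654, -0.2894, 0.0895]
tool_rot: [-0.713, 3.059, 0.006]
contact_force: [-1.3, 8.2, 6.9]
opening: 0.0129
```

```bash
python3 - <<'E'
from h import *
o=ctrl.get_obs();go(.5657,-.2908,.09,-153.9,o);print(o["wrist_torque"],o["dq"])
print(job.finish_job())
E
```

```text
t 17.88 turn [0.2  0.06 0.13] shift [ 0.0003 -0.0014 -0.0005] phi -153.77 pos [ 0.5654 -0.2894  0.0895] F [-1.3  8.2  6.9] open 0.0129 q [-0.59  0.22  1.71  0.    1.21  2.09]
[1.24512183 0.24964103 0.05381234] [-1.38143288e-03 -9.61920300e-04 -1.31130861e-03  2.99674682e-06
  8.84518873e-04 -3.36517261e-04]
the job is handed in; nothing more can be done
None
```

The thermometer is seated in both fork clips and released, and the knob is being held at its third stop. I handed the job in at t = 17.9 s; no verdict is given, so what follows is from my own checks.

- **Probe:** I gripped it at mid-stem, pressed it level past the jaw, and let go. After release, the wrist picture put the stem about 0.5 mm across and 4 mm along from the seat, with the handle at the end away from the knob. The stem height came out at about 55 mm, from the TCP height while still gripped. The orange nose was back within about 0.1 mm of its untouched position, so I read the jaw as closed. The later side and top pictures still show the probe home.
- **Knob:** I turned it clockwise in one grasp, about 24° at a time. The tool turned 72.1° in all (1.258 rad), against 1.26 rad for the third stop, and the bar stayed lined up with the pads. It is held still with a 60 N grip setting. The contact force between fingers and knob is not measured directly.
- **Bystanders:** by eye, nothing looked moved in the last top picture; I did not measure them.

Two readings did not match what I expected:
- The fingers read 9 mm open on the 12 mm stem and 13 mm on the 14 mm bar.
- A steady side force of about 8 N remains on the wrist at the knob. It is probably a grip about 1 mm off the knob's axis, and well below the limits.

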